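# Set the pressing load on a sprung glue-up platen

### The arm

A 6-joint arm with a two-finger parallel gripper is mounted at the origin on a cart in front of the work surface, level with it; the furniture and walls round the work are solid. World frame = base frame: x ahead of the robot, y to its left, z up, the work surface at z = 0. Lengths are in m, angles in rad, forces in N, time in s.
With the tool pointing down it reaches from about 0.225 to 0.875 m from the base axis. Payload 3.4 kg.
Tool frame: the origin (TCP) lies at the very end of the fingers, on their centre line; the grasp point (between the pads) lies 19 mm behind it (manip.pinch_z is the distance from the TCP to the grasp point, in m); z points along the fingers, y is the line along which they close (so a half turn about z gives the same grasp; the last joint's range is limited). The gripper opens to 85 mm and grips with 20 to 120 N. Pads are 22 mm wide; open, the fingers measure 114 mm over their backs; the gripper's body (76 mm by 85 mm) begins 54 mm behind the grasp point. The pads swing forward as they close: fully open they stand 13 mm farther back than shut.
Start: joints at [1.042, 0.276, 1.505, -0, 1.361, -0.121], TCP at [0.228, 0.528, 0.231] pointing down, gripper open.
Joint ranges: [-2.89, 2.89], [-0.75, 2.08], [0.22, 2.7], [-1.18, 4.32], [0.11, 2.71], [-2.7, 2.7]. Speed limits (rad/s): [2.57, 2.57, 3.14, 3.14, 3.14, 3.14].

### API

Orientations are given as a unit quaternion [w, x, y, z].
In Python, from rig import manip gives the robot as it stands. The module is installed in compiled form; this text tells all that it offers.
- The arm moves only by the shell command python3 -m jog 'ROWS' [FORCE]. ROWS is JSON, a list of rows, each an object of numbers: "dx", "dy", "dz": the shift along the tool's x, y, z each as a share of 25 cm, from -1 to 1; "ax", "ay", "az": the turn, a rotation vector about the tool's x, y, z each as a share of 90 degrees, from -1 to 1; "grip": the opening, from -1 (shut) to 1 (fully open), so that 0 is half open. A call has 1 to 5 rows; each row is the pose to reach, as a shift and turn from the pose commanded when the call began, along the tool's axes at that moment; what a row does not reach only later rows make up. A row lasts 1/12 s, in which the tool goes at most 41.7 mm and 7.16 degrees, less where a joint would pass 70% of its speed; a pose out of reach is approached as far as the arm can. A call with a number of a shift or a turn outside -1 to 1 is refused whole. A call with a gripper value outside its range is refused whole. The fingers move at their own pace and stop on an object; FORCE is the grip in N (left out, the last holds). Time passes only in rows, so rows that repeat a pose let the fingers close. It gives the time, the measured TCP pose, the force, the opening and the grip force at its end, in the units of the state.
- manip.get_state(): the state, without advancing time (a new reading comes with each control period).
- manip.get_image(name): name is "side" or "top" or "wrist"; returns a dict with "img" (420x560x3 uint8, red, green, blue), "mtx" (3x3 intrinsics, pixels), "world_to_cam" (4x4, takes a point from world to camera coordinates); the wrist camera has in their place "T_tool_cam" (4x4, takes a point from camera to tool coordinates, whose origin is the TCP and whose axes are the flange's). Camera axes: x right, y down, z forward; pixel columns grow to the right and rows downward; lengths in m; the calibration is good to about 2 mm. The wrist camera is an equidistant fisheye: a pixel r from the principal point sees the ray r / f radians off the axis. A picture is of the moment at which its call begins: read the wrist's pose just before it. There is no depth.
- manip.sign_off(): hands the job in; it is judged then, once.
The state is a dict: "clock": time; "qpos": joint angles; "qd": joint speeds; "effort": joint torques, N m; "position": TCP position; "ee_rot": TCP orientation; "contact_force": force on the tool from outside, world axes, zero at the start; "moment": the same for the moment, N m; "width": finger opening in m; "gripper_force": force on a finger pad.
Only numpy, scipy, OpenCV 4.12 (cv2) and the standard library are available. Lean on these libraries where they do the work, as an engineer would, in place of code of your own. Each camera call takes 0.05 s, during which the arm holds its last target. There are 200 camera calls.

### The job

Set the pressing load on the green sprung stand: first take the blue weight left on the bare platen off and stand it on the bench, then lower the steel pressure plate flat onto both dowels of the platen. Then stand knob weights, big and small, upright on the plate until the red pointer comes to rest within the yellow band, taking weights off again if it sinks too far. Weights that are not needed stay standing upright on the bench; leave the yellow band as it is set, and the glue bottle, tin and beeswax where they are.

Things in the scene. Friction and masses are not known exactly. Their poses are not given: they have to be found in the camera images.
- plate: loose dark steel pressure plate, 120 x 260 x 8 mm (x, y, z), 0.4 kg, rim 9 mm high and 4 mm wide on top; two 15 mm through holes at y = +110 and -110 mm, x = 0. An orange grip bar stands across its middle: 80 mm along x, 14 mm thick along y, z = 8 to 46 mm. Origin: centre of the underside, z up. Either end may go to either dowel. It starts flat on the bench at the right.
- platen_top (a point): centre of the top face of the green stand's sprung platen (slab 90 x 245 x 10 mm along x, y, z); z up, y the long way. Two dowels, 12 mm in diameter with tapered tips, stand 22 mm above this face at y = +110 and -110 mm, x = 0. The face is 150 mm above the bench unloaded and sinks straight down under load. The fixed stand beneath is 55 mm high, footprint 110 x 210 mm
- platen (a joint): how far the platen has sunk from its unloaded height, m (0 to 0.085); it sinks 25 mm per kg on it (so about 10 mm for the plate, 10 mm for a big weight and 5 mm for a small one) and comes to rest within a second
- rider (a joint): where the yellow band is set on the column, m below the pointer's unloaded height; the pointer is at the middle of the band when joint platen equals joint rider. The rider is stiff and must stay where it is set
- pointer (a point): tip of the small red pointer that rides up and down with the platen, in front of the white scale column; it ends 70 mm above platen_top's height. (Fixed furniture to keep clear of: a green hand press, 0.3 m high, on the bench behind the left half of the stand, and an open drawer unit at the far left)
- band (a point): middle of the yellow band on the white scale column: 8 mm high, that is 4 mm up and down from this point. The column, 60 mm wide and 250 mm high, stands behind the platen at x = 135 to 149 mm, y = -130 to -70 mm in platen_top's frame
- big_0: big blue knob weight, loose, about 0.4 kg (up to 8 percent off): round body 50 mm in diameter and 32 mm high, neck 14 mm in diameter and 14 mm high, then a round knob 22 mm in diameter and 20 mm high (z = 46 to 66 mm). Origin: centre of the underside, z up. It starts on the bare platen.
- big_1: big blue knob weight, loose, about 0.4 kg (up to 8 percent off): round body 50 mm in diameter and 32 mm high, neck 14 mm in diameter and 14 mm high, then a round knob 22 mm in diameter and 20 mm high (z = 46 to 66 mm). Origin: centre of the underside, z up. It starts on the bench at the left; may be absent.
- big_2: big blue knob weight, loose, about 0.4 kg (up to 8 percent off): round body 50 mm in diameter and 32 mm high, neck 14 mm in diameter and 14 mm high, then a round knob 22 mm in diameter and 20 mm high (z = 46 to 66 mm). Origin: centre of the underside, z up. It starts on the bench at the left; may be absent.
- big_3: big blue knob weight, loose, about 0.4 kg (up to 8 percent off): round body 50 mm in diameter and 32 mm high, neck 14 mm in diameter and 14 mm high, then a round knob 22 mm in diameter and 20 mm high (z = 46 to 66 mm). Origin: centre of the underside, z up. It starts on the bench at the left; may be absent.
- small_1: small brass knob weight, loose, about 0.2 kg (up to 8 percent off): round body 40 mm in diameter and 26 mm high, neck 14 mm in diameter and 14 mm high, then a round knob 22 mm in diameter and 20 mm high (z = 40 to 60 mm). Origin: centre of the underside, z up. It starts on the bench at the left; may be absent.
- small_2: small brass knob weight, loose, about 0.2 kg (up to 8 percent off): round body 40 mm in diameter and 26 mm high, neck 14 mm in diameter and 14 mm high, then a round knob 22 mm in diameter and 20 mm high (z = 40 to 60 mm). Origin: centre of the underside, z up. It starts on the bench at the left; may be absent.
- small_3: small brass knob weight, loose, about 0.2 kg (up to 8 percent off): round body 40 mm in diameter and 26 mm high, neck 14 mm in diameter and 14 mm high, then a round knob 22 mm in diameter and 20 mm high (z = 40 to 60 mm). Origin: centre of the underside, z up. It starts on the bench at the left; may be absent.
- small_4: small brass knob weight, loose, about 0.2 kg (up to 8 percent off): round body 40 mm in diameter and 26 mm high, neck 14 mm in diameter and 14 mm high, then a round knob 22 mm in diameter and 20 mm high (z = 40 to 60 mm). Origin: centre of the underside, z up. It starts on the bench at the left; may be absent.
- glue: bystander: blue-and-white glue bottle with an orange spout, 43 x 44 x 143 mm, origin at the centre of its foot
- tin: bystander: round white tin with an orange lid, 67 x 67 x 32 mm, origin at the centre of its foot
- wax: bystander: yellow block of beeswax, 35 x 52 x 21 mm, origin at the centre of its underside

How it is judged:
By the outcome, as a careful person would: the job done as asked, in the order asked, and still so for the second after the job is handed in, with the robot touching nothing.
Of big_1, big_2, big_3 only 2 to 3 are there at a start; the rules pass over those that are not, and their reading is None.
Of small_1, small_2, small_3, small_4 only 3 to 4 are there at a start; the rules pass over those that are not, and their reading is None.
At some moment in a run one of plate, big_1, big_2, big_3, small_1, small_2, small_3, small_4 may be knocked a few centimetres aside while the robot is not near it.
It also fails if it takes over 210 s, if anything falls off the work surface, if the arm or the gripper's body presses on something with over 40 N, if the wrist force passes 120 N, or if a joint passes its speed limit or range.

## Working session

There is one attempt and no reset: what is moved stays moved. The work goes in short steps, Python scripts to look and compute and a shell command to move; the robot and the scene stay as the last step left them, time stands still between calls to the robot, and variables do not carry over. Pictures are saved under pics/ and viewed, at most 14 in all, crops included, and the job is handed in when it is done.

```bash
mkdir -p pics
python3 - <<'E'
from rig import manip
import cv2
s=manip.get_state();print({k:s[k] for k in('clock','position','ee_rot','width','contact_force')})
for n in('top','side'):
    r=manip.get_image(n);cv2.imwrite(f'pics/{n}0.png',r['img'][:,:,::-1]);print(n,r['mtx'].tolist(),r['world_to_cam'].round(4).tolist())
print(manip.pinch_z)
E
```

```text
{'clock': 0.0, 'position': array([0.22773742, 0.52739711, 0.23040908]), 'ee_rot': array([-3.08583000e-04,  2.02468911e-01,  9.79288239e-01, -8.88999014e-04]), 'width': 0.08559766765756978, 'contact_force': array([-0.71489551, -0.24316284,  0.49125766])}
top [[411.0400448852882, 0.0, 277.7206480909841], [0.0, 411.0400448852882, 211.09960921389785], [0.0, 0.0, 1.0]] [[-0.0494, -0.9988, 0.0046, -0.0133], [-0.9745, 0.0472, -0.2193, 0.559], [0.2188, -0.0153, -0.9757, 1.1993], [0.0, 0.0, 0.0, 1.0]]
side [[424.47302418594677, 0.0, 274.9892293209264], [0.0, 424.47302418594677, 212.7982865345732], [0.0, 0.0, 1.0]] [[-0.8626, -0.5058, 0.0023, 0.4495], [-0.4248, 0.7219, -0.5463, 0.3147], [0.2746, -0.4722, -0.8376, 0.9485], [0.0, 0.0, 0.0, 1.0]]
0.0187
```

View pics/top0.png

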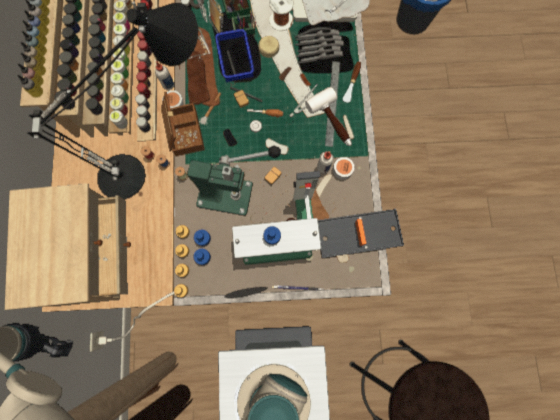

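View pics/side0.png

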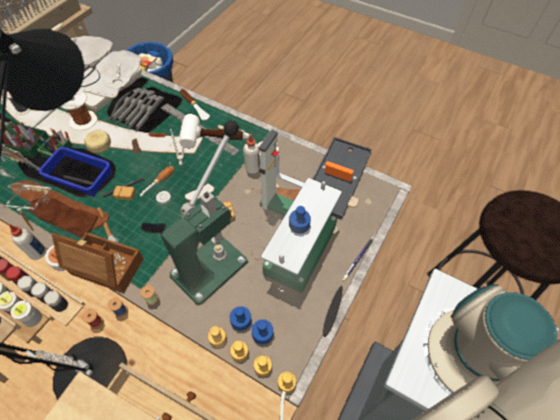

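The top view shows the stand's white platen at about (276,239), with big_0 on it at (272,236). The plate's orange bar is at (361,233), the bench bigs are at (202,237) and (202,257), and the four smalls are at x≈181. The side view shows the pointer and column near (272,155).

```bash
cat > h.py <<'E'
import numpy as np,cv2
from rig import manip
from scipy.spatial.transform import Rotation as R
def shot(n): return manip.get_image(n)
def ray(r,p):
    d=np.array([(p[0]-r['mtx'][0,2])/r['mtx'][0,0],(p[1]-r['mtx'][1,2])/r['mtx'][1,1],1.])
    W=r['world_to_cam'];return -W[:3,:3].T@W[:3,3],W[:3,:3].T@d
def plane(r,p,z):
    o,d=ray(r,p);return o+d*(z-o[2])/d[2]
def tri(a,p,b,q):
    A=np.zeros((3,3));y=np.zeros(3);rs=[ray(a,p),ray(b,q)]
    for o,d in rs:
        d=d/np.linalg.norm(d);P=np.eye(3)-np.outer(d,d);A+=P;y+=P@o
    return np.linalg.solve(A,y)
def proj(r,X):
    c=r['world_to_cam'][:3,:3]@X+r['world_to_cam'][:3,3];c=r['mtx']@c;return c[:2]/c[2]
HSV=dict(blue=((105,150,50),(125,255,255)),yellow=((18,150,120),(32,255,255)),orange=((5,190,150),(15,255,255)),red=((0,190,120),(4,255,255)))
def blobs(img,c,amin=30):
    m=cv2.inRange(cv2.cvtColor(img,cv2.COLOR_RGB2HSV),*[np.array(v) for v in HSV[c]])
    n,l,s,ce=cv2.connectedComponentsWithStats(m)
    return [(ce[i],s[i,4]) for i in range(1,n) if s[i,4]>=amin]
def match(t,s,c,zr=(0,.25),amin=30):
    out=[];S=blobs(s['img'],c,amin)
    for p,a in blobs(t['img'],c,amin):
        for q,b in S:
            X=tri(t,p,s,q);e=np.linalg.norm(proj(t,X)-p)+np.linalg.norm(proj(s,X)-q)
            if e<5 and zr[0]<X[2]<zr[1] and .15<X[0]<.75 and abs(X[1])<.5: out.append((X.round(4),a,b,round(e,1)))
    return out
def go(target,yaw=None):
    """tool-axis shares for a move of the TCP to target; yaw = world angle of tool y, mod pi"""
    s=manip.get_state();w,x,y,z=s['ee_rot'];M=R.from_quat([x,y,z,w]).as_matrix()
    print('d',(M.T@(np.array(target)-s['position'])/.25).round(3),end=' ')
    if yaw is not None:
        u=np.array([np.cos(yaw),np.sin(yaw),0]);u=u*np.sign(u@M[:,1])
        x_=np.cross(u,[0,0,-1]);D=np.stack([x_,u,[0,0,-1]],1)
        print('a',(R.from_matrix(M.T@D).as_rotvec()/(np.pi/2)).round(3),end=' ')
    print('pos',s['position'].round(4))
E
python3 - <<'E'
from h import *
t=shot('top');s=shot('side')
for c,am in(('blue',60),('yellow',40),('orange',40),('red',3)):
    print(c)
    for m in match(t,s,c,amin=am):print(m)
# white platen
for r,b in((t,(215,205,340,270)),(s,(255,170,350,285))):
    sub=r['img'][b[1]:b[3],b[0]:b[2]];m=cv2.inRange(sub,np.array([200]*3),np.array([255]*3))
    m=cv2.morphologyEx(m,cv2.MORPH_CLOSE,np.ones((25,25)))
    c=max(cv2.findContours(m,0,2)[0],key=cv2.contourArea);q=cv2.boxPoints(cv2.minAreaRect(c))+b[:2]
    print(np.round([plane(r,p,.14) for p in q],4).tolist())
sub=s['img'][110:235,220:360];cv2.imwrite('pics/a.png',cv2.resize(sub[:,:,::-1],None,fx=5,fy=4.8,interpolation=2))
E
```

```text
blue
(array([ 0.4617, -0.0195,  0.1841]), np.int32(183), np.int32(82), np.float64(1.9))
(array([0.4957, 0.2013, 0.0144]), np.int32(157), np.int32(328), np.float64(0.1))
(array([0.4366, 0.2025, 0.0115]), np.int32(168), np.int32(315), np.float64(0.7))
yellow
orange
red
(array([ 0.5959, -0.1253,  0.206 ]), np.int32(8), np.int32(10), np.float64(0.0))
[[0.5421, 0.096, 0.14], [0.5558, -0.1486, 0.14], [0.4282, -0.1524, 0.14], [0.4155, 0.0865, 0.14]]
[[0.5645, 0.1129, 0.14], [0.5902, -0.1938, 0.14], [0.4012, -0.1658, 0.14], [0.4019, 0.1212, 0.14]]
```

View pics/a.png

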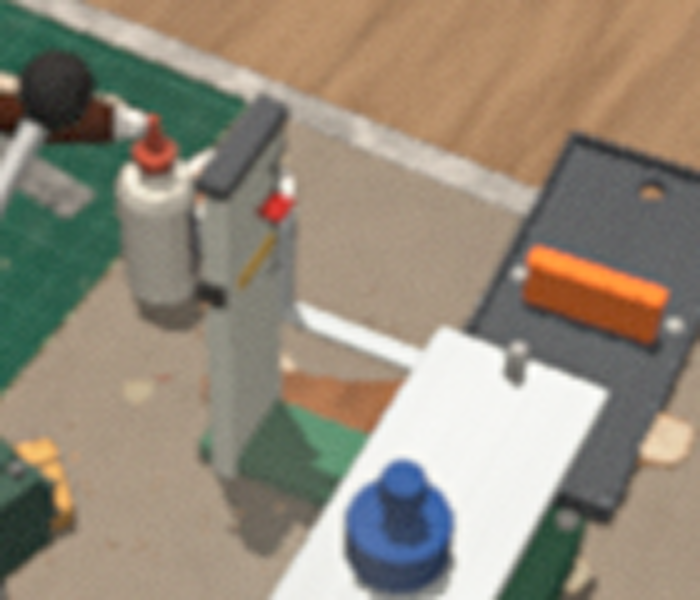

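The crop shows the red pointer above the yellow band on the column, and the plate flat with its bar beyond the right end of the platen. One dowel is visible at the platen's right end.

Run:
```python
from h import *
t=shot('top');h=cv2.cvtColor(t['img'],cv2.COLOR_RGB2HSV)
print(h[232,182],h[251,181],h[233,361],h[228,360])
s=shot('side');h2=cv2.cvtColor(s['img'],cv2.COLOR_RGB2HSV);print(h2[338,217],h2[172,338],h2[164,271],h2[152,275])
print(manip.get_image('wrist')['T_tool_cam'].round(4).tolist(),manip.get_image('wrist')['mtx'].round(2).tolist())
go([.46,-.02,.36],np.radians(93.2))
```

```text
[ 19 148 107] [ 18 145 162] [ 13 179 238] [ 12 181 240]
[ 17 128 147] [ 11 211 146] [ 20 145 141] [  1 202 210]
[[0.0001, -0.9661, -0.2584, 0.0658], [1.0, 0.0003, -0.0008, -0.0001], [0.0009, -0.2583, 0.9661, -0.1434], [0.0, 0.0, 0.0, 1.0]] [[325.19, 0.0, 282.36], [0.0, 325.19, 211.91], [0.0, 0.0, 1.0]]
d [-1.721 -1.644 -0.515] a [-0.    -0.    -0.295] pos [0.228  0.5278 0.2312]
```

```bash
python3 -m jog '[{"dx":-0.5,"dy":-0.47,"dz":-0.3,"grip":0},{"dx":-0.5,"dy":-0.47,"dz":-0.3,"grip":0},{"dx":-0.5,"dy":-0.47,"dz":-0.3,"grip":0},{"dx":-0.5,"dy":-0.47,"dz":-0.3,"grip":0},{"dx":-0.5,"dy":-0.47,"dz":-0.3,"grip":0}]' 40; python3 -m jog '[{"dx":-0.58,"dy":-0.56,"dz":-0.1,"az":-0.08},{"dx":-0.58,"dy":-0.56,"dz":-0.1,"az":-0.16},{"dx":-0.58,"dy":-0.56,"dz":-0.1,"az":-0.24},{"dx":-0.58,"dy":-0.56,"dz":-0.1,"az":-0.295},{"dx":-0.58,"dy":-0.56,"dz":-0.1,"az":-0.295}]'; python3 -c "
from h import *
go([.46,-.02,.36],np.radians(93.2))"
```

```text
d [-1.721 -1.644 -0.515] a [-0.    -0.    -0.295] pos [0.228  0.5278 0.2312]schema error: expected keys dx, dy, dz, ax, ay, az, grip
schema error: expected keys dx, dy, dz, ax, ay, az, grip
```

```bash
python3 -m jog '[{"dx":-0.5,"dy":-0.47,"dz":-0.3,"ax":0,"ay":0,"az":0,"grip":0},{"dx":-0.5,"dy":-0.47,"dz":-0.3,"ax":0,"ay":0,"az":0,"grip":0},{"dx":-0.5,"dy":-0.47,"dz":-0.3,"ax":0,"ay":0,"az":0,"grip":0},{"dx":-0.5,"dy":-0.47,"dz":-0.3,"ax":0,"ay":0,"az":0,"grip":0},{"dx":-0.5,"dy":-0.47,"dz":-0.3,"ax":0,"ay":0,"az":0,"grip":0}]' 40; python3 -m jog '[{"dx":-0.58,"dy":-0.56,"dz":-0.1,"ax":0,"ay":0,"az":-0.08,"grip":0},{"dx":-0.58,"dy":-0.56,"dz":-0.1,"ax":0,"ay":0,"az":-0.16,"grip":0},{"dx":-0.58,"dy":-0.56,"dz":-0.1,"ax":0,"ay":0,"az":-0.24,"grip":0},{"dx":-0.58,"dy":-0.56,"dz":-0.1,"ax":0,"ay":0,"az":-0.295,"grip":0},{"dx":-0.58,"dy":-0.56,"dz":-0.1,"ax":0,"ay":0,"az":-0.295,"grip":0}]'; python3 -c "
from h import *
go([.46,-.02,.36],np.radians(93.2))"
```

```text
clock: 0.82
position: [0.2976, 0.3675, 0.3085]
ee_rot: [0.002, 0.203, 0.979, 0.0]
contact_force: [-0.5, -0.7, -1.0]
width: 0.0428
gripper_force: 0.0
clock: 1.23
position: [0.3662, 0.2021, 0.3292]
ee_rot: [0.0, -0.031, 1.0, 0.001]
contact_force: [0.9, 0.3, -0.7]
width: 0.0424
gripper_force: 0.0
d [-0.32  -0.91  -0.124] a [0.001 0.    0.003] pos [0.3662 0.2021 0.3292]
```

```bash
python3 -m jog '[{"dx":-0.3,"dy":-0.87,"dz":-0.1,"ax":0,"ay":0,"az":0,"grip":0},{"dx":-0.3,"dy":-0.87,"dz":-0.1,"ax":0,"ay":0,"az":0,"grip":0},{"dx":-0.3,"dy":-0.87,"dz":-0.1,"ax":0,"ay":0,"az":0,"grip":0},{"dx":-0.3,"dy":-0.87,"dz":-0.1,"ax":0,"ay":0,"az":0,"grip":0},{"dx":-0.3,"dy":-0.87,"dz":-0.1,"ax":0,"ay":0,"az":0,"grip":0}]'; python3 -m jog '[{"dx":0,"dy":0,"dz":0,"ax":0,"ay":0,"az":0,"grip":0},{"dx":0,"dy":0,"dz":0,"ax":0,"ay":0,"az":0,"grip":0}]'
cat >> h.py <<'E'
def wshot():
    s=manip.get_state();r=manip.get_image('wrist');w,x,y,z=s['ee_rot'];T=np.eye(4);T[:3,:3]=R.from_quat([x,y,z,w]).as_matrix();T[:3,3]=s['position']
    r['C']=T@r['T_tool_cam'];return r
def wplane(r,p,z):
    K=r['mtx'];v=np.array([p[0]-K[0,2],p[1]-K[1,2]])/K[0,0];t=np.linalg.norm(v)
    d=np.array([*(v*np.sinc(t/np.pi)),np.cos(t)]);d=r['C'][:3,:3]@d;o=r['C'][:3,3];return o+d*(z-o[2])/d[2]
def wproj(r,X):
    c=r['C'][:3,:3].T@(np.array(X)-r['C'][:3,3]);K=r['mtx'];q=np.hypot(c[0],c[1]);t=np.arctan2(q,c[2])
    return K[:2,2]+K[0,0]*t*c[:2]/q
E
python3 - <<'E'
from h import *
r=wshot();cv2.imwrite('pics/w1.png',r['img'][:,:,::-1]);np.save('w1.npy',r,allow_pickle=True)
print(manip.get_state()['position'],wproj(r,[.46,-.02,.15]))
E
```

```text
clock: 1.65
position: [0.4448, 0.0093, 0.3519]
ee_rot: [0.001, -0.028, 1.0, 0.0]
contact_force: [0.5, 0.7, 1.2]
width: 0.0429
gripper_force: 0.0
clock: 1.82
position: [0.4453, 0.0092, 0.3512]
ee_rot: [-0.0, -0.025, 1.0, 0.0]
contact_force: [0.5, -0.1, 0.6]
width: 0.0427
gripper_force: 0.0
[0.4445336  0.01072755 0.35113483] [254.94600409 200.38790797]
```

View pics/w1.png

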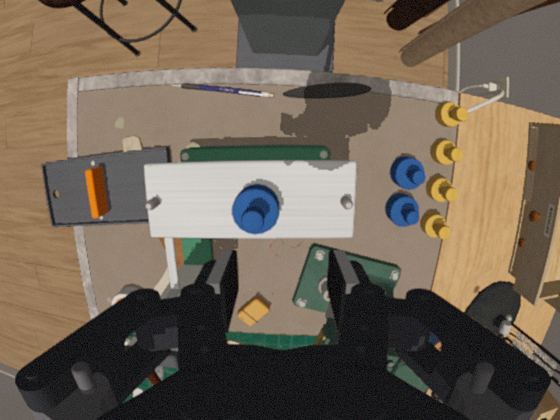

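The wrist view shows the whole platen, with corners at about (145,163), (355,161), (355,237) and (148,240) and dowels at (152,203) and (348,202). Big_0's knob is at (253,219). The plate, with its bar at (97,190), lies clear of the stand. The bigs are at (408,173) and (403,210), and the four smalls are at right.

```bash
cat >> h.py <<'E'
HSV['yellow']=((15,110,90),(28,255,255));HSV['orange']=((3,165,120),(15,255,255))
def wray(r,p): a=wplane(r,p,.0);o=r['C'][:3,3];return o,a-o
def tri2(rs):
    A=np.zeros((3,3));y=np.zeros(3)
    for o,d in rs:
        d=d/np.linalg.norm(d);P=np.eye(3)-np.outer(d,d);A+=P;y+=P@o
    X=np.linalg.solve(A,y);return X,max(np.linalg.norm(np.cross(X-o,d/np.linalg.norm(d))) for o,d in rs)
def wmatch(w,t,c,amin=40,tol=.006,zr=(0,.06)):
    out=[]
    for p,a in blobs(w['img'],c,amin):
        for q,b in blobs(t['img'],c,25):
            X,e=tri2([wray(w,p),ray(t,q)])
            if e<tol and zr[0]<X[2]<zr[1]: out.append((X.round(4),p.round(0),a,b,round(e,4)))
    return out
def rect(w,m,z,b):
    m=m[b[1]:b[3],b[0]:b[2]];c=max(cv2.findContours(m,0,cv2.CHAIN_APPROX_NONE)[0],key=cv2.contourArea)[:,0]+b[:2]
    P=np.array([wplane(w,p,z)[:2] for p in c],np.float32);(x,y),(l,k),a=cv2.minAreaRect(P);q=cv2.boxPoints(((x,y),(l,k),a))
    e=q[1]-q[0] if np.linalg.norm(q[1]-q[0])>np.linalg.norm(q[2]-q[1]) else q[2]-q[1];e=e*np.sign(e[1])
    return (round(x,4),round(y,4)),(round(l,4),round(k,4)),round(np.degrees(np.arctan2(e[1],e[0])),2)
E
python3 - <<'E'
from h import *
w=np.load('w1.npy',allow_pickle=True).item();t=shot('top')
for c in('blue','yellow'):
    print(c); [print(*m) for m in wmatch(w,t,c,zr=(0,.2))]
m=cv2.inRange(w['img'],np.array([170]*3),np.array([255]*3));m=cv2.morphologyEx(m,cv2.MORPH_OPEN,np.ones((5,5)))
print(rect(w,m,.140,(130,145,370,250)))
d=cv2.inRange(w['img'],np.array([30]*3),np.array([85]*3));d[:,168:]=0;d=cv2.morphologyEx(d,cv2.MORPH_OPEN,np.ones((5,5)))
print('plate',rect(w,d,.009,(35,135,175,235)))
o=cv2.inRange(cv2.cvtColor(w['img'],cv2.COLOR_RGB2HSV),np.array(HSV['orange'][0]),np.array(HSV['orange'][1]))
print('bar',rect(w,o,.046,(70,150,120,230)),[wplane(w,p,z)[:2].round(4) for p,z in(((54,193),.008),((152,203),.162),((348,202),.162),((253,219),.206))])
go([0.4617,-.0195,.19],np.radians(93.2))
E
```

```text
blue
yellow
[0.431  0.2281 0.176 ] [476. 189.] 8787 147 0.0043
[0.7409 0.6199 0.0045] [535. 320.] 713 1340 0.0012
((0.4708, -0.0295), (0.1039, 0.2428), np.float32(93.13))Traceback (most recent call last):
  File "<stdin>", line 8, in <module>
  File "h.py", line 62, in rect
    m=m[b[1]:b[3],b[0]:b[2]];c=max(cv2.findContours(m,0,cv2.CHAIN_APPROX_NONE)[0],key=cv2.contourArea)[:,0]+b[:2]
                               ~~~^^^^^^^^^^^^^^^^^^^^^^^^^^^^^^^^^^^^^^^^^^^^^^^^^^^^^^^^^^^^^^^^^^^^
ValueError: max() iterable argument is empty
```

Run:
```python
from h import *
w=np.load('w1.npy',allow_pickle=True).item();h=cv2.cvtColor(w['img'],cv2.COLOR_RGB2HSV)
print([h[y,x].tolist() for x,y in((445,114),(441,152),(440,188),(97,190),(130,200),(60,205))])
print('dowels',[wplane(w,p,.162)[:2].round(4) for p in((152,203),(348,202))])
print('big0 knob',wplane(w,(253,219),.206)[:2].round(4))
print('plate corners',[wplane(w,p,.009)[:2].round(4) for p in((44,163),(168,147),(54,225),(168,224))],'bar ends',[wplane(w,p,.046)[:2].round(4) for p in((96,165),(104,216),(86,170),(91,216))],wplane(w,(55,194),.008)[:2])
print('bigs',[wplane(w,p,.066)[:2].round(4) for p in((416,175),(410,213))])
print('smalls',[wplane(w,p,.06)[:2].round(4) for p in((461,115),(456,155),(449,190),(443,232))])
go([0.4617,-.0195,.19],np.radians(93.2))
```

```text
[[21, 164, 212], [21, 164, 211], [19, 177, 101], [13, 255, 107], [150, 10, 102], [158, 11, 94]]
dowels [array([ 0.4654, -0.1348]), array([0.4538, 0.0796])]
big0 knob [ 0.4647 -0.0171]
plate corners [array([ 0.4388, -0.4273]), array([ 0.4141, -0.1698]), array([ 0.5565, -0.4171]), array([ 0.5389, -0.1728])] bar ends [array([ 0.4386, -0.2811]), array([ 0.5204, -0.2723]), array([ 0.4465, -0.3014]), array([ 0.5219, -0.2985])] [ 0.49653488 -0.40562281]
bigs [array([0.4306, 0.1967]), array([0.4861, 0.1952])]
smalls [array([0.3357, 0.2651]), array([0.3959, 0.2626]), array([0.4491, 0.2581]), array([0.5148, 0.2599])]
d [-0.064 -0.129  0.645] a [ 0.001 -0.    -0.   ] pos [0.4441 0.0116 0.3512]
```

```bash
python3 -m jog '[{"dx":-0.073,"dy":-0.123,"dz":0.05,"ax":0,"ay":0,"az":0,"grip":0.3},{"dx":-0.073,"dy":-0.123,"dz":0.2,"ax":0,"ay":0,"az":0,"grip":0.3},{"dx":-0.073,"dy":-0.123,"dz":0.35,"ax":0,"ay":0,"az":0,"grip":0.3},{"dx":-0.073,"dy":-0.123,"dz":0.45,"ax":0,"ay":0,"az":0,"grip":0.3},{"dx":-0.073,"dy":-0.123,"dz":0.5,"ax":0,"ay":0,"az":0,"grip":0.3}]'
python3 - <<'E'
from h import *
w=wshot();cv2.imwrite('pics/w2.png',w['img'][:,:,::-1]);print(wproj(w,[.4635,-.018,.206]))
go([0.4635,-.018,.177])
E
```

```text
clock: 2.33
position: [0.4615, -0.0161, 0.2227]
ee_rot: [-0.003, -0.029, 1.0, 0.001]
contact_force: [0.3, 0.0, -0.2]
width: 0.0558
gripper_force: 0.0
[278.36270123 257.34937743]
d [-0.012 -0.009  0.179] pos [ 0.4608 -0.0159  0.2217]
```

View pics/w2.png

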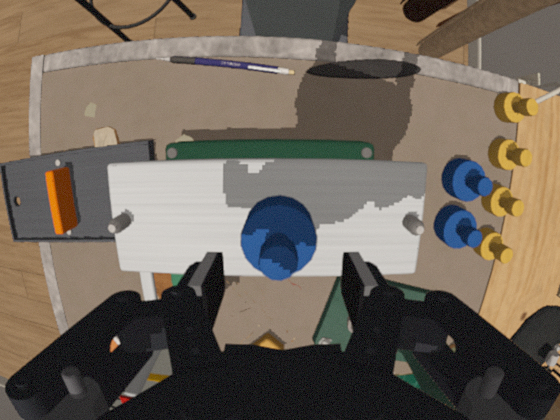

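The knob is centred at about (278,255) between the fingers, as predicted, so I descend and grip.

```bash
python3 -m jog '[{"dx":-0.01,"dy":-0.01,"dz":0.1,"ax":0,"ay":0,"az":0,"grip":0.3},{"dx":-0.01,"dy":-0.01,"dz":0.178,"ax":0,"ay":0,"az":0,"grip":0.3},{"dx":-0.01,"dy":-0.01,"dz":0.178,"ax":0,"ay":0,"az":0,"grip":-1},{"dx":-0.01,"dy":-0.01,"dz":0.178,"ax":0,"ay":0,"az":0,"grip":-1},{"dx":-0.01,"dy":-0.01,"dz":0.178,"ax":0,"ay":0,"az":0,"grip":-1}]' 40; python3 -m jog '[{"dx":0,"dy":0,"dz":0,"ax":0,"ay":0,"az":0,"grip":-1},{"dx":0,"dy":0,"dz":0,"ax":0,"ay":0,"az":0,"grip":-1},{"dx":0,"dy":0,"dz":-0.1,"ax":0,"ay":0,"az":0,"grip":-1},{"dx":0,"dy":0,"dz":-0.25,"ax":0,"ay":0,"az":0,"grip":-1},{"dx":0,"dy":0,"dz":-0.36,"ax":0,"ay":0,"az":0,"grip":-1}]';  python3 -c "
from h import *
go([.34,.17,.15],np.radians(90))"
```

```text
clock: 2.8
position: [0.4679, -0.0198, 0.1833]
ee_rot: [0.001, -0.028, 1.0, 0.0]
contact_force: [-0.6, 1.1, -1.6]
width: 0.0205
gripper_force: 42.4
clock: 3.22
position: [0.4671, -0.0211, 0.2738]
ee_rot: [0.0, -0.028, 1.0, -0.0]
contact_force: [1.2, 0.2, -2.5]
width: 0.0204
gripper_force: 40.0
d [0.466 0.792 0.494] a [-0.001  0.001  0.035] pos [ 0.4671 -0.0211  0.2738]
```

```bash
python3 -m jog '[{"dx":0.43,"dy":0.755,"dz":0,"ax":0,"ay":0,"az":0,"grip":-1},{"dx":0.43,"dy":0.755,"dz":0,"ax":0,"ay":0,"az":0,"grip":-1},{"dx":0.43,"dy":0.755,"dz":0,"ax":0,"ay":0,"az":0,"grip":-1},{"dx":0.43,"dy":0.755,"dz":0,"ax":0,"ay":0,"az":0,"grip":-1},{"dx":0.43,"dy":0.755,"dz":0.1,"ax":0,"ay":0,"az":0,"grip":-1}]'; python3 -m jog '[{"dx":0.01,"dy":0.05,"dz":0.15,"ax":0,"ay":0,"az":0,"grip":-1},{"dx":0.01,"dy":0.05,"dz":0.3,"ax":0,"ay":0,"az":0,"grip":-1},{"dx":0.01,"dy":0.05,"dz":0.45,"ax":0,"ay":0,"az":0,"grip":-1},{"dx":0.01,"dy":0.05,"dz":0.6,"ax":0,"ay":0,"az":0,"grip":-1},{"dx":0.01,"dy":0.05,"dz":0.7,"ax":0,"ay":0,"az":0,"grip":-1}]';  python3 - <<'E'
from h import *
w=wshot();cv2.imwrite('pics/w3.png',w['img'][:,:,::-1])
go([.35,.16,.045])
E
```

```text
clock: 3.63
position: [0.3573, 0.1523, 0.2563]
ee_rot: [0.004, -0.027, 1.0, 0.001]
contact_force: [1.6, 0.0, -3.7]
width: 0.0201
gripper_force: 40.2
clock: 4.05
position: [0.3514, 0.1625, 0.0761]
ee_rot: [-0.001, -0.028, 1.0, -0.001]
contact_force: [-0.5, -0.3, -3.9]
width: 0.0204
gripper_force: 40.3
d [-0.005 -0.007  0.112] pos [0.3488 0.1617 0.0731]
```

View pics/w3.png

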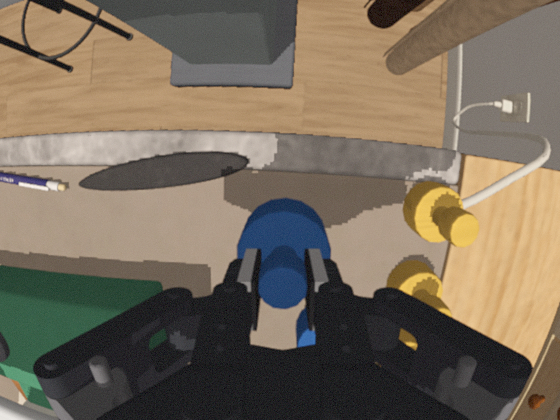

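The weight hangs upright in the pads over bare bench, with the nearest small well to the right.

```bash
python3 -m jog '[{"dx":0,"dy":0,"dz":0.06,"ax":0,"ay":0,"az":0,"grip":-1},{"dx":0,"dy":0,"dz":0.1,"ax":0,"ay":0,"az":0,"grip":-1},{"dx":0,"dy":0,"dz":0.11,"ax":0,"ay":0,"az":0,"grip":-1},{"dx":0,"dy":0,"dz":0.118,"ax":0,"ay":0,"az":0,"grip":-1},{"dx":0,"dy":0,"dz":0.118,"ax":0,"ay":0,"az":0,"grip":-1}]';python3 -m jog '[{"dx":0,"dy":0,"dz":0.008,"ax":0,"ay":0,"az":0,"grip":-1},{"dx":0,"dy":0,"dz":0.008,"ax":0,"ay":0,"az":0,"grip":-1}]'
```

```text
clock: 4.52
position: [0.3541, 0.1631, 0.0496]
ee_rot: [0.001, -0.028, 1.0, 0.0]
contact_force: [-0.3, 0.8, -3.2]
width: 0.0205
gripper_force: 40.3
clock: 4.68
position: [0.3539, 0.1631, 0.0475]
ee_rot: [0.001, -0.028, 1.0, 0.0]
contact_force: [0.1, 0.3, -3.8]
width: 0.0201
gripper_force: 40.3
```

```bash
python3 -m jog '[{"dx":0,"dy":0,"dz":0.01,"ax":0,"ay":0,"az":0,"grip":-1},{"dx":0,"dy":0,"dz":0.016,"ax":0,"ay":0,"az":0,"grip":-1},{"dx":0,"dy":0,"dz":0.016,"ax":0,"ay":0,"az":0,"grip":-1}]';python3 -m jog '[{"dx":0,"dy":0,"dz":0.008,"ax":0,"ay":0,"az":0,"grip":-1},{"dx":0,"dy":0,"dz":0.008,"ax":0,"ay":0,"az":0,"grip":-1}]'
```

```text
clock: 4.93
position: [0.3537, 0.1632, 0.0433]
ee_rot: [0.0, -0.028, 1.0, 0.0]
contact_force: [-0.8, 0.8, 2.3]
width: 0.0204
gripper_force: 40.8
clock: 5.1
position: [0.3536, 0.1639, 0.0428]
ee_rot: [0.0, -0.027, 1.0, 0.001]
contact_force: [-5.3, 1.4, 20.7]
width: 0.0204
gripper_force: 42.6
```

```bash
python3 -m jog '[{"dx":0,"dy":0,"dz":-0.005,"ax":0,"ay":0,"az":0,"grip":0},{"dx":0,"dy":0,"dz":-0.005,"ax":0,"ay":0,"az":0,"grip":0.2},{"dx":0,"dy":0,"dz":-0.005,"ax":0,"ay":0,"az":0,"grip":0.2},{"dx":0,"dy":0,"dz":-0.15,"ax":0,"ay":0,"az":0,"grip":0.2},{"dx":0,"dy":0,"dz":-0.3,"ax":0,"ay":0,"az":0,"grip":0.2}]';python3 -m jog '[{"dx":0,"dy":0,"dz":-0.15,"ax":0,"ay":0,"az":0,"grip":0.2},{"dx":0,"dy":0,"dz":-0.3,"ax":0,"ay":0,"az":0,"grip":0.2},{"dx":0,"dy":0,"dz":-0.45,"ax":0,"ay":0,"az":0,"grip":0.2},{"dx":-0.05,"dy":-0.15,"dz":-0.6,"ax":0,"ay":0,"az":0,"grip":0.2},{"dx":-0.1,"dy":-0.3,"dz":-0.7,"ax":0,"ay":0,"az":0,"grip":0.2}]';python3 - <<'E'
from h import *
w=wshot();print([m for m in blobs(w['img'],'blue',100)])
go([.486,-.297,.25],np.radians(94.8))
E
```

```text
clock: 5.52
position: [0.3512, 0.1623, 0.1149]
ee_rot: [-0.003, -0.028, 1.0, -0.001]
contact_force: [1.6, 0.0, 0.1]
width: 0.0512
gripper_force: 0.0
clock: 5.93
position: [0.3773, 0.1037, 0.2835]
ee_rot: [0.002, -0.03, 1.0, 0.001]
contact_force: [1.6, -0.3, 0.1]
width: 0.0511
gripper_force: 0.0
[(array([331.30992098, 162.49165935]), np.int32(1139)), (array([353.34714549, 225.11141805]), np.int32(1086)), (array([340.02155172, 259.93965517]), np.int32(232))]
d [-0.324 -1.595  0.165] a [-0.005  0.009 -0.019] pos [0.383  0.0971 0.2872]
```

```bash
python3 -m jog '[{"dx":-0.16,"dy":-0.8,"dz":0.0,"ax":0,"ay":0,"az":0,"grip":0.2},{"dx":-0.16,"dy":-0.8,"dz":0.0,"ax":0,"ay":0,"az":0,"grip":0.2},{"dx":-0.16,"dy":-0.8,"dz":0.0,"ax":0,"ay":0,"az":0,"grip":0.2},{"dx":-0.16,"dy":-0.8,"dz":0.0,"ax":0,"ay":0,"az":0,"grip":0.2},{"dx":-0.16,"dy":-0.8,"dz":0.0,"ax":0,"ay":0,"az":0,"grip":0.2}]';python3 -m jog '[{"dx":-0.16,"dy":-0.8,"dz":0.1,"ax":0,"ay":0,"az":0,"grip":0.2},{"dx":-0.16,"dy":-0.8,"dz":0.15,"ax":0,"ay":0,"az":0,"grip":0.2},{"dx":-0.16,"dy":-0.8,"dz":0.2,"ax":0,"ay":0,"az":0,"grip":0.2},{"dx":-0.16,"dy":-0.8,"dz":0.2,"ax":0,"ay":0,"az":0,"grip":0.2},{"dx":-0.16,"dy":-0.8,"dz":0.2,"ax":0,"ay":0,"az":0,"grip":0.2}]';python3 - <<'E'
from h import *
w=wshot();cv2.imwrite('pics/w4.png',w['img'][:,:,::-1]);np.save('w4.npy',w,allow_pickle=True)
print(wproj(w,[.486,-.297,.046]))
go([.486,-.297,.25],np.radians(94.8))
E
```

```text
clock: 6.4
position: [0.4282, -0.0969, 0.2803]
ee_rot: [0.0, -0.027, 1.0, -0.0]
contact_force: [0.9, 0.1, 0.6]
width: 0.0512
gripper_force: 0.0
clock: 6.82
position: [0.4786, -0.292, 0.2301]
ee_rot: [-0.0, -0.027, 1.0, 0.0]
contact_force: [1.1, 0.3, 0.3]
width: 0.0512
gripper_force: 0.0
[277.0667498  198.33587117]
d [-0.024  0.009 -0.093] a [-0.003 -0.001 -0.02 ] pos [ 0.4801 -0.2996  0.2267]
```

View pics/w4.png

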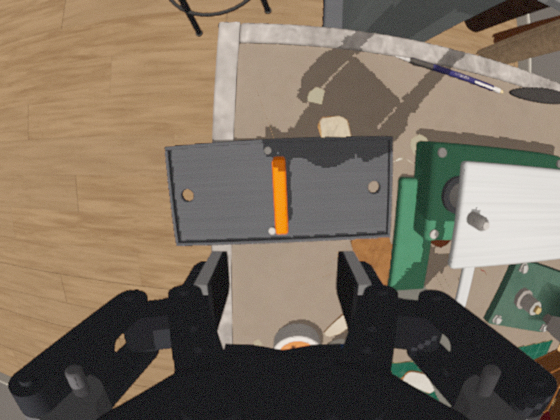

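The plate is flat with holes at (187,195) and (373,187), and the bar is at about x=280, rows 157–235.

Run:
```python
from h import *
w=np.load('w4.npy',allow_pickle=True).item()
a,b=[wplane(w,p,.008)[:2] for p in((187,195),(373,187))];d=b-a
print(a,b,(a+b)/2,np.linalg.norm(d),np.degrees(np.arctan2(d[1],d[0])))
m=cv2.inRange(cv2.cvtColor(w['img'],cv2.COLOR_RGB2HSV),np.array((5,200,60)),np.array((18,255,255)))
print(rect(w,m,.046,(255,145,305,245)))
c=(a+b)/2
go([c[0],c[1],.022],np.arctan2(d[1],d[0]))
```

```text
[ 0.49578974 -0.4038717 ] [ 0.47431791 -0.18578544] [ 0.48505382 -0.29482857] 0.21914072354389277 95.62297483166543
((0.4832, -0.2943), (0.0806, 0.013), np.float32(5.49))
d [-0.022  0.023  0.819] a [-0.003 -0.001 -0.03 ] pos [ 0.4801 -0.2996  0.2267]
```

```bash
python3 -m jog '[{"dx":-0.018,"dy":0.022,"dz":0.1,"ax":0,"ay":0,"az":-0.03,"grip":0.2},{"dx":-0.018,"dy":0.022,"dz":0.25,"ax":0,"ay":0,"az":-0.03,"grip":0.2},{"dx":-0.018,"dy":0.022,"dz":0.4,"ax":0,"ay":0,"az":-0.03,"grip":0},{"dx":-0.018,"dy":0.022,"dz":0.55,"ax":0,"ay":0,"az":-0.03,"grip":0},{"dx":-0.018,"dy":0.022,"dz":0.6,"ax":0,"ay":0,"az":-0.03,"grip":0}]';python3 -m jog '[{"dx":0,"dy":0,"dz":0,"ax":0,"ay":0,"az":0,"grip":0},{"dx":0,"dy":0,"dz":0,"ax":0,"ay":0,"az":0,"grip":0}]';python3 -c "
from h import *
go([.484,-.2945,.018],np.radians(95.6))"
```

```text
clock: 7.28
position: [0.4793, -0.2814, 0.0755]
ee_rot: [-0.004, -0.051, 0.999, 0.003]
contact_force: [-0.3, 1.5, -0.3]
width: 0.0428
gripper_force: 0.0
clock: 7.45
position: [0.4825, -0.2837, 0.0805]
ee_rot: [-0.001, -0.051, 0.999, 0.001]
contact_force: [0.1, -0.1, 0.1]
width: 0.0427
gripper_force: 0.0
d [-0.002 -0.044  0.25 ] a [ 0.001 -0.001  0.003] pos [ 0.4825 -0.2837  0.0805]
```

```bash
python3 -m jog '[{"dx":-0.002,"dy":-0.044,"dz":0.1,"ax":0,"ay":0,"az":0,"grip":0},{"dx":-0.002,"dy":-0.044,"dz":0.2,"ax":0,"ay":0,"az":0,"grip":0},{"dx":-0.002,"dy":-0.044,"dz":0.25,"ax":0,"ay":0,"az":0,"grip":0},{"dx":-0.002,"dy":-0.044,"dz":0.25,"ax":0,"ay":0,"az":0,"grip":0},{"dx":-0.002,"dy":-0.044,"dz":0.25,"ax":0,"ay":0,"az":0,"grip":-1}]' 80;python3 -m jog '[{"dx":0,"dy":0,"dz":0,"ax":0,"ay":0,"az":0,"grip":-1},{"dx":0,"dy":0,"dz":0,"ax":0,"ay":0,"az":0,"grip":-1},{"dx":0,"dy":0,"dz":0,"ax":0,"ay":0,"az":0,"grip":-1},{"dx":0,"dy":0,"dz":0,"ax":0,"ay":0,"az":0,"grip":-1}]'
```

```text
clock: 7.87
position: [0.4854, -0.2957, 0.0201]
ee_rot: [0.001, -0.051, 0.999, -0.001]
contact_force: [0.3, -0.9, -0.9]
width: 0.0322
gripper_force: 0.0
clock: 8.2
position: [0.4859, -0.2957, 0.0211]
ee_rot: [0.002, -0.051, 0.999, -0.001]
contact_force: [-0.4, 1.0, 6.9]
width: 0.0126
gripper_force: 80.0
```

```bash
python3 -m jog '[{"dx":0,"dy":0,"dz":-0.1,"ax":0,"ay":0,"az":0,"grip":-1},{"dx":0,"dy":0,"dz":-0.25,"ax":0,"ay":0,"az":0,"grip":-1},{"dx":0,"dy":0,"dz":-0.4,"ax":0,"ay":0,"az":0,"grip":-1},{"dx":0,"dy":0,"dz":-0.55,"ax":0,"ay":0,"az":0,"grip":-1},{"dx":0,"dy":0,"dz":-0.7,"ax":0,"ay":0,"az":0,"grip":-1}]';python3 -m jog '[{"dx":0,"dy":0,"dz":-0.1,"ax":0,"ay":0,"az":0,"grip":-1},{"dx":0,"dy":0,"dz":-0.14,"ax":0,"ay":0,"az":0,"grip":-1},{"dx":0,"dy":0,"dz":-0.14,"ax":0,"ay":0,"az":0,"grip":-1}]';python3 - <<'E'
from h import *
t=shot('top');s=shot('side')
ims=[]
for n,r in(('t',t),('s',s)):
    for y in(.08,-.135):
        u,v=proj(r,np.array([.46,y,.165])).astype(int);print(n,u,v)
        ims.append(cv2.resize(r['img'][v-20:v+20,u-25:u+25,::-1],(400,300),interpolation=cv2.INTER_CUBIC))
cv2.imwrite('pics/d.png',np.vstack([np.hstack(ims[:2]),np.hstack(ims[2:])]))
np.save('ts.npy',[{k:r[k] for k in('mtx','world_to_cam')} for r in(t,s)],allow_pickle=True)
E
```

```text
clock: 8.62
position: [0.4838, -0.2946, 0.1957]
ee_rot: [-0.0, -0.051, 0.999, 0.0]
contact_force: [0.4, -1.4, -4.5]
width: 0.0124
gripper_force: 78.9
clock: 8.87
position: [0.4854, -0.2958, 0.2317]
ee_rot: [0.002, -0.051, 0.999, -0.002]
contact_force: [0.7, 0.4, -3.7]
width: 0.0126
gripper_force: 79.1
t 236 239
t 313 235
s 280 253
s 326 183
```

View pics/d.png

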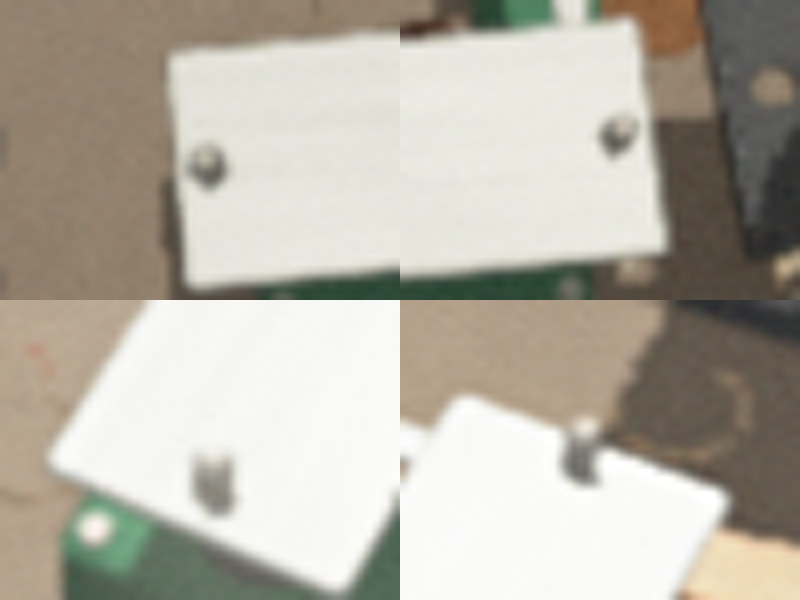

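The four crops show both dowels clearly. The tips are at (208,155) and (622,128) in the top pair, and at (212,458) and (583,428) in the side pair.

Run:
```python
from h import *
t,s=np.load('ts.npy',allow_pickle=True)
f=lambda o,c:(o[0]+c[0]/8-.44,o[1]+c[1]/7.5-.43)
TL,TR,SL,SR=(211,219),(288,215),(255,233),(301,163)
L=tri(t,f(TL,(208,155)),s,f(SL,(212,158)));Rr=tri(t,f(TR,(222,128)),s,f(SR,(183,128)))
def rep(n,L,Rr):
    d=(L-Rr)[:2];print(n,L.round(4),Rr.round(4),((L+Rr)/2).round(4),np.linalg.norm(d),np.degrees(np.arctan2(d[1],d[0])))
rep('dowel',L,Rr)
cs=[]
for a,b,c,d in((TL,(170,52),SL,(50,162)) ,):pass
top=[plane(t,f(o,c),.15) for o,c in((TL,(170,52)),(TL,(187,287)),(TR,(235,18)),(TR,(268,250)))]
rep('top',(top[0]+top[1])/2,(top[2]+top[3])/2)
sd=[plane(s,f(o,c),.15) for o,c in((SL,(50,162)),(SL,(345,290)),(SR,(65,97)),(SR,(330,192)))]
rep('side',(sd[0]+sd[1])/2,(sd[2]+sd[3])/2)
```

```text
dowel [0.4605 0.0788 0.1637] [ 0.4708 -0.1403  0.168 ] [ 0.4657 -0.0307  0.1658] 0.21931482001307023 92.69267540507003
top [0.4582 0.0905 0.15  ] [ 0.4712 -0.1524  0.15  ] [ 0.4647 -0.0309  0.15  ] 0.2432699138393572 93.06256800227307
side [0.4568 0.0933 0.15  ] [ 0.4695 -0.1498  0.15  ] [ 0.4632 -0.0282  0.15  ] 0.24338741230392713 92.97288995147774
```

```bash
python3 -c "
from h import *
go([.4645,-.030,.225],np.radians(93.0))"
```

```text
d [-0.033  1.06   0.011] a [ 0.001 -0.001  0.032] pos [ 0.4835 -0.2943  0.2274]
```

```bash
python3 -m jog '[{"dx":-0.03,"dy":0.9,"dz":0,"ax":0,"ay":0,"az":0.03,"grip":-1},{"dx":-0.03,"dy":0.9,"dz":0,"ax":0,"ay":0,"az":0.03,"grip":-1},{"dx":-0.03,"dy":0.9,"dz":0,"ax":0,"ay":0,"az":0.03,"grip":-1},{"dx":-0.03,"dy":0.9,"dz":0,"ax":0,"ay":0,"az":0.03,"grip":-1},{"dx":-0.03,"dy":0.9,"dz":0,"ax":0,"ay":0,"az":0.03,"grip":-1}]';python3 -m jog '[{"dx":0,"dy":0.2,"dz":0,"ax":0,"ay":0,"az":0,"grip":-1},{"dx":0,"dy":0.2,"dz":0,"ax":0,"ay":0,"az":0,"grip":-1},{"dx":0,"dy":0.2,"dz":0,"ax":0,"ay":0,"az":0,"grip":-1},{"dx":0,"dy":0.2,"dz":0,"ax":0,"ay":0,"az":0,"grip":-1},{"dx":0,"dy":0.2,"dz":0,"ax":0,"ay":0,"az":0,"grip":-1}]';python3 -c "
from h import *
go([.4645,-.030,.21],np.radians(93.0))"
```

```text
clock: 9.38
position: [0.4677, -0.085, 0.2258]
ee_rot: [-0.003, -0.027, 1.0, 0.001]
contact_force: [1.3, 0.9, -4.0]
width: 0.0129
gripper_force: 79.4
clock: 9.8
position: [0.4668, -0.0381, 0.2275]
ee_rot: [-0.001, -0.028, 1.0, -0.0]
contact_force: [-0.0, -0.3, -4.0]
width: 0.0127
gripper_force: 79.7
d [0.007 0.033 0.07 ] a [-0.    -0.002  0.002] pos [ 0.4668 -0.0381  0.2275]
```

```bash
python3 -m jog '[{"dx":0.005,"dy":0.033,"dz":0.06,"ax":0,"ay":0,"az":0,"grip":-1},{"dx":0.005,"dy":0.033,"dz":0.06,"ax":0,"ay":0,"az":0,"grip":-1},{"dx":0.005,"dy":0.033,"dz":0.06,"ax":0,"ay":0,"az":0,"grip":-1},{"dx":0.005,"dy":0.033,"dz":0.06,"ax":0,"ay":0,"az":0,"grip":-1}]';python3 - <<'E'
from h import *
w=wshot();np.save('w5.npy',w,allow_pickle=True)
ims=[]
for X in([.4587,.08,.2],[.4703,-.14,.2]):
    u,v=wproj(w,X).astype(int);print(u,v);ims.append(cv2.resize(w['img'][v-30:v+30,u-30:u+30,::-1],(400,400),interpolation=cv2.INTER_CUBIC))
cv2.imwrite('pics/e.png',np.hstack(ims));go([.4645,-.030,.21],np.radians(93.0))
E
```

```text
clock: 10.13
position: [0.4658, -0.0303, 0.2138]
ee_rot: [-0.0, -0.027, 1.0, -0.0]
contact_force: [0.3, -0.4, -3.5]
width: 0.0125
gripper_force: 79.6
470 249
95 248
d [0.006 0.001 0.017] a [-0.     0.     0.001] pos [ 0.466  -0.0302  0.2142]
```

View pics/e.png

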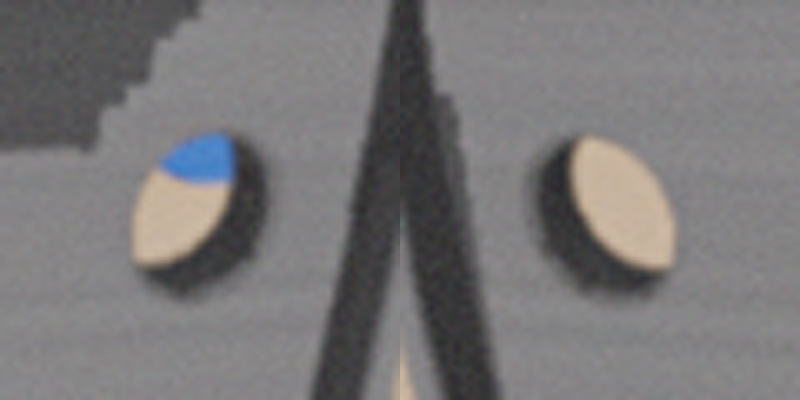

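Both holes are visible, at (200,212) and (608,215) in the crops, with bench and a blue weight seen through them. I'll compute where they are relative to the dowels.

Run:
```python
from h import *
w=np.load('w5.npy',allow_pickle=True).item()
a,b=[wplane(w,p,.201)[:2] for p in((470,250.8),(96.2,250.25))];d=a-b
print(a,b,(a+b)/2,np.linalg.norm(d),np.degrees(np.arctan2(d[1],d[0])))
```

```text
[0.45925447 0.07926638] [ 0.47080119 -0.13888717] [ 0.46502783 -0.02981039] 0.2184589137992228 93.02979909684959
```

```bash
python3 -m jog '[{"dx":0,"dy":0,"dz":0.04,"ax":0,"ay":0,"az":0,"grip":-1},{"dx":0,"dy":0,"dz":0.07,"ax":0,"ay":0,"az":0,"grip":-1},{"dx":0,"dy":0,"dz":0.1,"ax":0,"ay":0,"az":0,"grip":-1},{"dx":0,"dy":0,"dz":0.12,"ax":0,"ay":0,"az":0,"grip":-1},{"dx":0,"dy":0,"dz":0.13,"ax":0,"ay":0,"az":0,"grip":-1}]';python3 -m jog '[{"dx":0,"dy":0,"dz":0.015,"ax":0,"ay":0,"az":0,"grip":-1},{"dx":0,"dy":0,"dz":0.015,"ax":0,"ay":0,"az":0,"grip":-1},{"dx":0,"dy":0,"dz":0.015,"ax":0,"ay":0,"az":0,"grip":-1},{"dx":0,"dy":0,"dz":0.015,"ax":0,"ay":0,"az":0,"grip":-1}]';python3 - <<'E'
from h import *
print(manip.get_state()['moment'])
w=wshot();np.save('w5.npy',w,allow_pickle=True)
ims=[]
for X in([.4587,.08,.165],[.4703,-.14,.165]):
    u,v=wproj(w,X).astype(int);ims.append(cv2.resize(w['img'][v-30:v+30,u-30:u+30,::-1],(400,400),interpolation=cv2.INTER_CUBIC))
cv2.imwrite('pics/e2.png',np.hstack(ims))
E
```

```text
clock: 10.6
position: [0.4647, -0.029, 0.1801]
ee_rot: [-0.001, -0.028, 1.0, 0.0]
contact_force: [0.1, 0.2, -3.3]
width: 0.0127
gripper_force: 79.6
clock: 10.93
position: [0.465, -0.0291, 0.1776]
ee_rot: [-0.001, -0.028, 1.0, 0.0]
contact_force: [-1.6, -0.1, -4.6]
width: 0.0122
gripper_force: 79.6
[-0.05971668  0.29674759 -0.08320948]
```

View pics/e2.png

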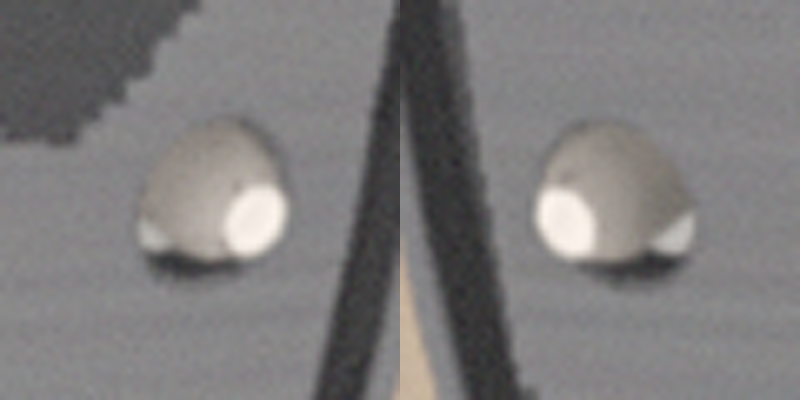

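Both dowels have come up through their holes, so I seat the plate and release.

```bash
python3 -m jog '[{"dx":0,"dy":0,"dz":0.03,"ax":0,"ay":0,"az":0,"grip":-1},{"dx":0,"dy":0,"dz":0.05,"ax":0,"ay":0,"az":0,"grip":-1},{"dx":0,"dy":0,"dz":0.066,"ax":0,"ay":0,"az":0,"grip":-1},{"dx":0,"dy":0,"dz":0.066,"ax":0,"ay":0,"az":0,"grip":-1},{"dx":0,"dy":0,"dz":0.066,"ax":0,"ay":0,"az":0,"grip":-1}]';python3 -m jog '[{"dx":0,"dy":0,"dz":0,"ax":0,"ay":0,"az":0,"grip":-0.3},{"dx":0,"dy":0,"dz":0,"ax":0,"ay":0,"az":0,"grip":-0.3},{"dx":0,"dy":0,"dz":0,"ax":0,"ay":0,"az":0,"grip":-0.3},{"dx":0,"dy":0,"dz":-0.1,"ax":0,"ay":0,"az":0,"grip":-0.3},{"dx":0,"dy":0,"dz":-0.25,"ax":0,"ay":0,"az":0,"grip":0}]';python3 -m jog '[{"dx":0.1,"dy":0.1,"dz":-0.15,"ax":0,"ay":0,"az":0,"grip":0.2},{"dx":0.2,"dy":0.25,"dz":-0.3,"ax":0,"ay":0,"az":0,"grip":0.2},{"dx":0.3,"dy":0.4,"dz":-0.4,"ax":0,"ay":0,"az":0,"grip":0.2},{"dx":0.3,"dy":0.6,"dz":-0.5,"ax":0,"ay":0,"az":0,"grip":0.2},{"dx":0.3,"dy":0.8,"dz":-0.5,"ax":0,"ay":0,"az":0,"grip":0.2}]';python3 -m jog '[{"dx":0,"dy":0,"dz":0,"ax":0,"ay":0,"az":0,"grip":0.2},{"dx":0,"dy":0,"dz":0,"ax":0,"ay":0,"az":0,"grip":0.2},{"dx":0,"dy":0,"dz":0,"ax":0,"ay":0,"az":0,"grip":0.2}]'
python3 - <<'E'
from h import *
w=wshot();np.save('w6.npy',w,allow_pickle=True);s=shot('side')
cv2.imwrite('pics/w6.png',np.hstack([cv2.resize(w['img'][:,:,::-1],(480,360)),cv2.resize(s['img'][130:190,250:300,::-1],(300,360),interpolation=2)]))
print(manip.get_state()['position'])
E
```

```text
clock: 11.4
position: [0.4651, -0.0292, 0.161]
ee_rot: [-0.001, -0.028, 1.0, -0.0]
contact_force: [-4.9, -0.5, 0.3]
width: 0.0124
gripper_force: 80.3
clock: 11.82
position: [0.4639, -0.0285, 0.2217]
ee_rot: [-0.003, -0.028, 1.0, 0.001]
contact_force: [0.6, -0.2, 0.2]
width: 0.0408
gripper_force: 0.0
clock: 12.23
position: [0.3876, 0.1176, 0.3393]
ee_rot: [0.004, -0.027, 1.0, 0.0]
contact_force: [1.8, -0.1, -0.2]
width: 0.0512
gripper_force: 0.0
clock: 12.48
position: [0.3876, 0.1169, 0.3355]
ee_rot: [0.001, -0.028, 1.0, -0.0]
contact_force: [0.0, -0.3, -0.4]
width: 0.0516
gripper_force: 0.0
[0.38758324 0.11587399 0.33484656]
```

View pics/w6.png

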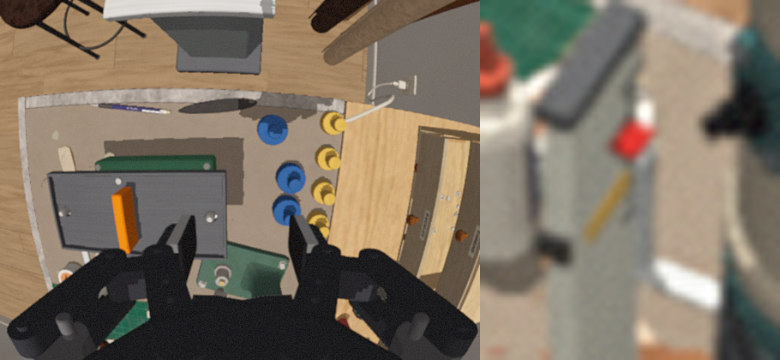

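The plate is seated on both dowels with its bar upright. All the weights are standing: bigs at (272,128), (290,178) and (286,210), with four smalls to their right. In the side crop the red pointer (632,142) is still above the yellow band (607,207).

```bash
cat >> h.py <<'E'
PC=np.array([.4647,-.030]);PY=np.radians(93.0)
ey=np.array([np.cos(PY),np.sin(PY)]);ex=np.array([ey[1],-ey[0]])
def vplane(r,p,xo):
    o,d=ray(r,p);n=np.array([*ex,0]);c=np.array([*(PC+ex*xo),0]);X=o+d*(n@(c-o))/(n@d)
    return (X[:2]-PC)@ey,X[2]
def gauge(s):
    h=cv2.cvtColor(s['img'],cv2.COLOR_RGB2HSV);ms=[]
    for lo,hi,b in(((0,150,100),(5,255,255),(262,145,285,185)),((16,100,80),(26,255,255),(262,140,285,185))):
        m=cv2.inRange(h,np.array(lo),np.array(hi))[b[1]:b[3],b[0]:b[2]];y,x=np.nonzero(m);ms.append((x.mean()+b[0],y.mean()+b[1],len(x)))
    return ms
def platepos(x,y): return PC+ex*x+ey*y
E
python3 - <<'E'
from h import *
s=shot('side');g=gauge(s);print(g)
print('red',[vplane(s,g[0][:2],x) for x in(.12,.13,.135)],'band',vplane(s,g[1][:2],.135))
w=np.load('w6.npy',allow_pickle=True).item();k=480/560
K={'b0':(271,131,.066),'b1':(296,181,.066),'b2':(291,213,.066),'s1':(340,124,.06),'s2':(334,162,.06),'s3':(330,194,.06)}
for n,(u,v,z) in K.items(): print(n,wplane(w,(u/k,v/k),z)[:2].round(4))
print([ (c.round(1),a) for c,a in blobs(w['img'],'blue',150)])
E
```

```text
[(np.float64(274.6190476190476), np.float64(153.0), 21), (np.float64(270.8695652173913), np.float64(163.73913043478262), 23)]
red [(np.float64(-0.08986948550934674), np.float64(0.2205198746520194)), (np.float64(-0.10923643274473839), np.float64(0.1955620690743154)), (np.float64(-0.11891990636243438), np.float64(0.1830831662854634))] band (np.float64(-0.09913209088658341), np.float64(0.16376349159079595))
b0 [0.3523 0.1576]
b1 [0.4265 0.2027]
b2 [0.4799 0.2006]
s1 [0.3325 0.2661]
s2 [0.3934 0.263 ]
s3 [0.4466 0.2636]
[(array([317.5, 151. ]), np.int32(889)), (array([338.6, 207.6]), np.int32(868)), (array([332.7, 244.1]), np.int32(719))]
```

Run:
```python
from h import *
w=np.load('w6.npy',allow_pickle=True).item()
for z in(.02,.03,.04,.05):print(z,[wplane(w,p,z)[:2].round(4) for p in((317.5,151),(338.6,207.6),(332.7,244.1))])
HSV['yellow']=((18,150,120),(28,255,255))
print([(c.round(1),a,wplane(w,c,.03)[:2].round(4)) for c,a in blobs(w['img'],'yellow',150)])
go([.3536,.163,.1],PY);go([.3536,.163,.041])
for p in((-.028,.045),(-.028,-.045),(.028,-.045),(-.028,.095),(-.028,-.095),(.028,-.095),(.028,.045)):print(p,platepos(*p).round(4))
```

```text
0.02 [array([0.3529, 0.1643]), array([0.4334, 0.202 ]), array([0.4908, 0.199 ])]
0.03 [array([0.3523, 0.1631]), array([0.4309, 0.2   ]), array([0.4871, 0.1971])]
0.04 [array([0.3516, 0.162 ]), array([0.4285, 0.1981]), array([0.4834, 0.1952])]
0.05 [array([0.3509, 0.1609]), array([0.4261, 0.1962]), array([0.4797, 0.1934])]
[(array([388.6, 143.6]), np.int32(517), array([0.3331, 0.2646])), (array([382.8, 185.1]), np.int32(515), array([0.3936, 0.2624])), (array([377.7, 224.9]), np.int32(467), array([0.4538, 0.2624])), (array([373.8, 260.3]), np.int32(317), array([0.5111, 0.2648]))]
d [0.125 0.196 0.939] a [-0.    -0.001  0.001] pos [0.3876 0.1157 0.3347]
d [0.124 0.197 1.175] pos [0.3876 0.1157 0.3347]
(-0.028, 0.045) [0.4344 0.0135]
(-0.028, -0.045) [ 0.4391 -0.0764]
(0.028, -0.045) [ 0.495  -0.0735]
(-0.028, 0.095) [0.4318 0.0634]
(-0.028, -0.095) [ 0.4417 -0.1263]
(0.028, -0.095) [ 0.4976 -0.1234]
(0.028, 0.045) [0.4903 0.0164]
```

```bash
python3 -m jog '[{"dx":0.127,"dy":0.19,"dz":0.15,"ax":0,"ay":0,"az":0,"grip":0.1},{"dx":0.127,"dy":0.19,"dz":0.3,"ax":0,"ay":0,"az":0,"grip":0.1},{"dx":0.127,"dy":0.19,"dz":0.45,"ax":0,"ay":0,"az":0,"grip":0.1},{"dx":0.127,"dy":0.19,"dz":0.6,"ax":0,"ay":0,"az":0,"grip":0.1},{"dx":0.127,"dy":0.19,"dz":0.75,"ax":0,"ay":0,"az":0,"grip":0.1}]';python3 -m jog '[{"dx":0,"dy":0,"dz":0.1,"ax":0,"ay":0,"az":0,"grip":0.1},{"dx":0,"dy":0,"dz":0.1,"ax":0,"ay":0,"az":0,"grip":0.1},{"dx":0,"dy":0,"dz":0.1,"ax":0,"ay":0,"az":0,"grip":0.1}]';python3 -c "
from h import *
go([.353,.163,.042],PY)"
```

```text
clock: 13.05
position: [0.3529, 0.1617, 0.1479]
ee_rot: [0.001, -0.027, 1.0, 0.0]
contact_force: [0.9, 0.3, -0.2]
width: 0.0469
gripper_force: 0.0
clock: 13.3
position: [0.3526, 0.1614, 0.1237]
ee_rot: [-0.002, -0.027, 1.0, -0.0]
contact_force: [0.6, 0.0, 0.1]
width: 0.0469
gripper_force: 0.0
d [-0.003  0.006  0.327] a [-0.    -0.002  0.001] pos [0.3526 0.1614 0.1237]
```

```bash
python3 -m jog '[{"dx":-0.003,"dy":0.005,"dz":0.15,"ax":0,"ay":0,"az":0,"grip":0.1},{"dx":-0.003,"dy":0.005,"dz":0.27,"ax":0,"ay":0,"az":0,"grip":0.1},{"dx":-0.003,"dy":0.005,"dz":0.325,"ax":0,"ay":0,"az":0,"grip":0.1},{"dx":-0.003,"dy":0.005,"dz":0.325,"ax":0,"ay":0,"az":0,"grip":-1},{"dx":-0.003,"dy":0.005,"dz":0.325,"ax":0,"ay":0,"az":0,"grip":-1}]' 50;python3 -m jog '[{"dx":0,"dy":0,"dz":0,"ax":0,"ay":0,"az":0,"grip":-1},{"dx":0,"dy":0,"dz":0,"ax":0,"ay":0,"az":0,"grip":-1},{"dx":0,"dy":0,"dz":0,"ax":0,"ay":0,"az":0,"grip":-1}]';python3 -m jog '[{"dx":0,"dy":0,"dz":-0.15,"ax":0,"ay":0,"az":0,"grip":-1},{"dx":0,"dy":0,"dz":-0.3,"ax":0,"ay":0,"az":0,"grip":-1},{"dx":0,"dy":0,"dz":-0.45,"ax":0,"ay":0,"az":0,"grip":-1},{"dx":0,"dy":0,"dz":-0.6,"ax":0,"ay":0,"az":0,"grip":-1},{"dx":0,"dy":0,"dz":-0.75,"ax":0,"ay":0,"az":0,"grip":-1}]';python3 -m jog '[{"dx":0,"dy":0,"dz":-0.1,"ax":0,"ay":0,"az":0,"grip":-1},{"dx":0,"dy":0,"dz":-0.1,"ax":0,"ay":0,"az":0,"grip":-1}]';python3 -c "
from h import *
go([*platepos(-.028,.045),.21],PY)"
```

```text
clock: 13.72
position: [0.3556, 0.1639, 0.0445]
ee_rot: [0.001, -0.027, 1.0, 0.0]
contact_force: [-0.2, -0.5, 0.2]
width: 0.0239
gripper_force: 0.0
clock: 13.97
position: [0.3556, 0.1642, 0.0449]
ee_rot: [0.002, -0.028, 1.0, 0.0]
contact_force: [0.4, -0.5, 3.6]
width: 0.02
gripper_force: 49.7
clock: 14.38
position: [0.3526, 0.1636, 0.2331]
ee_rot: [0.0, -0.028, 1.0, 0.0]
contact_force: [0.7, 0.3, -3.8]
width: 0.0202
gripper_force: 50.9
clock: 14.55
position: [0.3567, 0.1647, 0.2618]
ee_rot: [0.006, -0.028, 1.0, 0.001]
contact_force: [1.4, -0.1, -4.4]
width: 0.0199
gripper_force: 50.9
d [-0.274 -0.622  0.209] a [0.002 0.008 0.002] pos [0.3567 0.1647 0.2618]
```

```bash
python3 -m jog '[{"dx":-0.274,"dy":-0.622,"dz":0.1,"ax":0,"ay":0,"az":0,"grip":-1},{"dx":-0.274,"dy":-0.622,"dz":0.1,"ax":0,"ay":0,"az":0,"grip":-1},{"dx":-0.274,"dy":-0.622,"dz":0.1,"ax":0,"ay":0,"az":0,"grip":-1},{"dx":-0.274,"dy":-0.622,"dz":0.1,"ax":0,"ay":0,"az":0,"grip":-1},{"dx":-0.274,"dy":-0.622,"dz":0.15,"ax":0,"ay":0,"az":0,"grip":-1}]';python3 -m jog '[{"dx":0,"dy":0,"dz":0,"ax":0,"ay":0,"az":0,"grip":-1},{"dx":0,"dy":0,"dz":0,"ax":0,"ay":0,"az":0,"grip":-1},{"dx":0,"dy":0,"dz":0,"ax":0,"ay":0,"az":0,"grip":-1}]';python3 -c "
from h import *
go([*platepos(-.028,.045),.184],PY)"
```

```text
clock: 14.97
position: [0.4346, 0.0062, 0.2182]
ee_rot: [0.003, -0.026, 1.0, -0.003]
contact_force: [1.4, 0.4, -3.1]
width: 0.0201
gripper_force: 51.0
clock: 15.22
position: [0.4296, 0.0131, 0.2178]
ee_rot: [-0.001, -0.028, 1.0, 0.0]
contact_force: [-0.0, 0.7, -2.8]
width: 0.0199
gripper_force: 51.0
d [-0.019  0.     0.135] a [ 0.001 -0.001  0.002] pos [0.4296 0.0131 0.2178]
```

```bash
python3 -m jog '[{"dx":-0.018,"dy":0,"dz":0.06,"ax":0,"ay":0,"az":0,"grip":-1},{"dx":-0.018,"dy":0,"dz":0.1,"ax":0,"ay":0,"az":0,"grip":-1},{"dx":-0.018,"dy":0,"dz":0.135,"ax":0,"ay":0,"az":0,"grip":-1},{"dx":-0.018,"dy":0,"dz":0.135,"ax":0,"ay":0,"az":0,"grip":-1},{"dx":-0.018,"dy":0,"dz":0.135,"ax":0,"ay":0,"az":0,"grip":-1}]';python3 -m jog '[{"dx":0,"dy":0,"dz":0,"ax":0,"ay":0,"az":0,"grip":-0.2},{"dx":0,"dy":0,"dz":0,"ax":0,"ay":0,"az":0,"grip":-0.2},{"dx":0,"dy":0,"dz":0,"ax":0,"ay":0,"az":0,"grip":-0.2},{"dx":0,"dy":0,"dz":-0.1,"ax":0,"ay":0,"az":0,"grip":-0.2},{"dx":0,"dy":0,"dz":-0.25,"ax":0,"ay":0,"az":0,"grip":0}]';python3 -m jog '[{"dx":0,"dy":0.15,"dz":-0.1,"ax":0,"ay":0,"az":0,"grip":0},{"dx":0,"dy":0.3,"dz":-0.1,"ax":0,"ay":0,"az":0,"grip":0},{"dx":0,"dy":0.45,"dz":-0.1,"ax":0,"ay":0,"az":0,"grip":0},{"dx":0,"dy":0.6,"dz":-0.1,"ax":0,"ay":0,"az":0,"grip":0},{"dx":0,"dy":0.7,"dz":-0.1,"ax":0,"ay":0,"az":0,"grip":0}]';python3 -m jog '[{"dx":0,"dy":0,"dz":0,"ax":0,"ay":0,"az":0,"grip":0},{"dx":0,"dy":0,"dz":0,"ax":0,"ay":0,"az":0,"grip":0},{"dx":0,"dy":0,"dz":0,"ax":0,"ay":0,"az":0,"grip":0}]';cat >>h.py <<'E'
HSV['yellow']=((18,150,120),(28,255,255))
def weights():
    w=wshot();out=[]
    for c,z in(('blue',.03),('yellow',.027)):
        print(c,*[(wplane(w,p,z)[:2].round(4).tolist(),int(a)) for p,a in blobs(w['img'],c,150)])
    return w
E
python3 - <<'E'
from h import *
w=weights();s=shot('side');g=gauge(s);print(g)
go([.431,.2,.042],PY)
E
```

```text
clock: 15.63
position: [0.4349, 0.0137, 0.185]
ee_rot: [0.0, -0.028, 1.0, 0.0]
contact_force: [-0.7, 1.2, -0.5]
width: 0.0196
gripper_force: 51.3
clock: 16.05
position: [0.4326, 0.0128, 0.2452]
ee_rot: [-0.004, -0.028, 1.0, 0.001]
contact_force: [0.4, 0.6, 0.2]
width: 0.0422
gripper_force: 0.0
clock: 16.47
position: [0.4252, 0.1902, 0.2729]
ee_rot: [0.001, -0.028, 1.0, 0.001]
contact_force: [0.9, -1.3, 0.0]
width: 0.0426
gripper_force: 0.0
clock: 16.72
position: [0.4255, 0.1868, 0.2722]
ee_rot: [0.0, -0.028, 1.0, -0.0]
contact_force: [-0.7, -0.1, 0.3]
width: 0.0427
gripper_force: 0.0
blue ([0.432, 0.2015], 1231) ([0.4697, -0.0758], 2480) ([0.4897, 0.2006], 1143)
yellow ([0.3336, 0.2662], 700) ([0.3941, 0.263], 700) ([0.4543, 0.2631], 693) ([0.5071, 0.2601], 326)
[(np.float64(nan), np.float64(nan), 0), (np.float64(nan), np.float64(nan), 0)]
d [-0.024  0.054  0.921] a [-0.     0.     0.001] pos [0.4256 0.1863 0.2722]h.py:74: RuntimeWarning: Mean of empty slice.
  m=cv2.inRange(h,np.array(lo),np.array(hi))[b[1]:b[3],b[0]:b[2]];y,x=np.nonzero(m);ms.append((x.mean()+b[0],y.mean()+b[1],len(x)))
  ret = ret.dtype.type(ret / rcount)
```

```bash
python3 -m jog '[{"dx":-0.027,"dy":0.06,"dz":0.15,"ax":0,"ay":0,"az":0,"grip":0},{"dx":-0.027,"dy":0.06,"dz":0.3,"ax":0,"ay":0,"az":0,"grip":0},{"dx":-0.027,"dy":0.06,"dz":0.45,"ax":0,"ay":0,"az":0,"grip":0},{"dx":-0.027,"dy":0.06,"dz":0.55,"ax":0,"ay":0,"az":0,"grip":0},{"dx":-0.027,"dy":0.06,"dz":0.6,"ax":0,"ay":0,"az":0,"grip":0}]';python3 -m jog '[{"dx":0,"dy":0,"dz":0.1,"ax":0,"ay":0,"az":0,"grip":0},{"dx":0,"dy":0,"dz":0.1,"ax":0,"ay":0,"az":0,"grip":0},{"dx":0,"dy":0,"dz":0.1,"ax":0,"ay":0,"az":0,"grip":0}]';python3 -c "
from h import *
go([.432,.2015,.042],PY)"
```

```text
clock: 17.23
position: [0.4291, 0.2006, 0.1187]
ee_rot: [-0.003, -0.027, 1.0, -0.001]
contact_force: [0.2, -0.6, 0.8]
width: 0.0428
gripper_force: 0.0
clock: 17.48
position: [0.4308, 0.2015, 0.0965]
ee_rot: [-0.001, -0.027, 1.0, -0.0]
contact_force: [0.6, 0.2, -0.3]
width: 0.0424
gripper_force: 0.0
d [-0.005  0.     0.218] a [-0.001 -0.002  0.001] pos [0.4308 0.2015 0.0965]
```

```bash
python3 -m jog '[{"dx":-0.005,"dy":0,"dz":0.12,"ax":0,"ay":0,"az":0,"grip":0},{"dx":-0.005,"dy":0,"dz":0.215,"ax":0,"ay":0,"az":0,"grip":0},{"dx":-0.005,"dy":0,"dz":0.215,"ax":0,"ay":0,"az":0,"grip":0},{"dx":-0.005,"dy":0,"dz":0.215,"ax":0,"ay":0,"az":0,"grip":-1},{"dx":-0.005,"dy":0,"dz":0.215,"ax":0,"ay":0,"az":0,"grip":-1}]' 50;python3 -m jog '[{"dx":0,"dy":0,"dz":0,"ax":0,"ay":0,"az":0,"grip":-1},{"dx":0,"dy":0,"dz":0,"ax":0,"ay":0,"az":0,"grip":-1},{"dx":0,"dy":0,"dz":0,"ax":0,"ay":0,"az":0,"grip":-1}]';python3 -m jog '[{"dx":0,"dy":0,"dz":-0.15,"ax":0,"ay":0,"az":0,"grip":-1},{"dx":0,"dy":0,"dz":-0.3,"ax":0,"ay":0,"az":0,"grip":-1},{"dx":0,"dy":0,"dz":-0.45,"ax":0,"ay":0,"az":0,"grip":-1},{"dx":0,"dy":0,"dz":-0.6,"ax":0,"ay":0,"az":0,"grip":-1},{"dx":0,"dy":0,"dz":-0.75,"ax":0,"ay":0,"az":0,"grip":-1}]';python3 -m jog '[{"dx":0,"dy":0,"dz":-0.13,"ax":0,"ay":0,"az":0,"grip":-1},{"dx":0,"dy":0,"dz":-0.23,"ax":0,"ay":0,"az":0,"grip":-1},{"dx":0,"dy":0,"dz":-0.23,"ax":0,"ay":0,"az":0,"grip":-1}]';python3 -c "
from h import *
go([*platepos(-.028,-.045),.28],PY)"
```

```text
clock: 17.9
position: [0.4341, 0.2028, 0.0451]
ee_rot: [0.001, -0.028, 1.0, 0.0]
contact_force: [-0.2, -4.9, 4.8]
width: 0.02
gripper_force: 50.3
clock: 18.15
position: [0.434, 0.2028, 0.0451]
ee_rot: [0.002, -0.028, 1.0, 0.0]
contact_force: [-1.4, -3.1, 6.9]
width: 0.0196
gripper_force: 49.7
clock: 18.57
position: [0.4316, 0.2029, 0.2328]
ee_rot: [-0.0, -0.028, 1.0, 0.0]
contact_force: [0.5, 0.5, -4.1]
width: 0.0196
gripper_force: 50.7
clock: 18.82
position: [0.4351, 0.2039, 0.2942]
ee_rot: [0.006, -0.028, 1.0, 0.002]
contact_force: [1.8, 0.9, -2.0]
width: 0.0198
gripper_force: 50.7
d [ 0.047 -1.121  0.053] a [0.002 0.007 0.002] pos [0.4351 0.2039 0.2942]
```

```bash
python3 -m jog '[{"dx":0.04,"dy":-0.8,"dz":0,"ax":0,"ay":0,"az":0,"grip":-1},{"dx":0.04,"dy":-0.8,"dz":0,"ax":0,"ay":0,"az":0,"grip":-1},{"dx":0.04,"dy":-0.8,"dz":0,"ax":0,"ay":0,"az":0,"grip":-1},{"dx":0.04,"dy":-0.8,"dz":0,"ax":0,"ay":0,"az":0,"grip":-1},{"dx":0.04,"dy":-0.8,"dz":0,"ax":0,"ay":0,"az":0,"grip":-1}]';python3 -m jog '[{"dx":0,"dy":-0.16,"dz":0,"ax":0,"ay":0,"az":0,"grip":-1},{"dx":0,"dy":-0.32,"dz":0,"ax":0,"ay":0,"az":0,"grip":-1},{"dx":0,"dy":-0.32,"dz":0.15,"ax":0,"ay":0,"az":0,"grip":-1},{"dx":0,"dy":-0.32,"dz":0.28,"ax":0,"ay":0,"az":0,"grip":-1},{"dx":0,"dy":-0.32,"dz":0.28,"ax":0,"ay":0,"az":0,"grip":-1}]';python3 -m jog '[{"dx":0,"dy":0,"dz":0,"ax":0,"ay":0,"az":0,"grip":-1},{"dx":0,"dy":0,"dz":0,"ax":0,"ay":0,"az":0,"grip":-1}]';python3 -c "
from h import *
go([*platepos(-.028,-.045),.174],PY)"
```

```text
clock: 19.23
position: [0.4322, 0.0004, 0.2867]
ee_rot: [-0.001, -0.028, 1.0, -0.0]
contact_force: [1.2, 0.1, -3.8]
width: 0.0199
gripper_force: 50.9
clock: 19.65
position: [0.4317, -0.076, 0.211]
ee_rot: [-0.008, -0.027, 1.0, 0.003]
contact_force: [-1.3, -0.2, -4.6]
width: 0.0198
gripper_force: 51.0
clock: 19.82
position: [0.4389, -0.0771, 0.2191]
ee_rot: [0.001, -0.028, 1.0, -0.0]
contact_force: [-0.1, -1.0, -2.8]
width: 0.0196
gripper_force: 51.0
d [-0.001  0.003  0.18 ] a [-0.     0.001  0.003] pos [ 0.4389 -0.0771  0.2191]
```

Lower, release, rise, then head back for b2 at (0.489, 0.200).

```bash
python3 -m jog '[{"dx":0,"dy":0.003,"dz":0.07,"ax":0,"ay":0,"az":0,"grip":-1},{"dx":0,"dy":0.003,"dz":0.13,"ax":0,"ay":0,"az":0,"grip":-1},{"dx":0,"dy":0.003,"dz":0.178,"ax":0,"ay":0,"az":0,"grip":-1},{"dx":0,"dy":0.003,"dz":0.178,"ax":0,"ay":0,"az":0,"grip":-1},{"dx":0,"dy":0.003,"dz":0.178,"ax":0,"ay":0,"az":0,"grip":-1}]';python3 -m jog '[{"dx":0,"dy":0,"dz":0,"ax":0,"ay":0,"az":0,"grip":-0.2},{"dx":0,"dy":0,"dz":0,"ax":0,"ay":0,"az":0,"grip":-0.2},{"dx":0,"dy":0,"dz":0,"ax":0,"ay":0,"az":0,"grip":-0.2},{"dx":0,"dy":0,"dz":-0.15,"ax":0,"ay":0,"az":0,"grip":-0.2},{"dx":0,"dy":0,"dz":-0.3,"ax":0,"ay":0,"az":0,"grip":0}]';python3 -m jog '[{"dx":0,"dy":0,"dz":-0.12,"ax":0,"ay":0,"az":0,"grip":0},{"dx":-0.05,"dy":0.15,"dz":-0.2,"ax":0,"ay":0,"az":0,"grip":0},{"dx":-0.1,"dy":0.3,"dz":-0.2,"ax":0,"ay":0,"az":0,"grip":0},{"dx":-0.12,"dy":0.45,"dz":-0.2,"ax":0,"ay":0,"az":0,"grip":0},{"dx":-0.12,"dy":0.6,"dz":-0.2,"ax":0,"ay":0,"az":0,"grip":0}]';python3 -c "
from h import *
go([.489,.195,.27],PY)"
```

```text
clock: 20.23
position: [0.4393, -0.0763, 0.1756]
ee_rot: [0.001, -0.028, 1.0, -0.0]
contact_force: [-1.6, 0.6, -0.2]
width: 0.0197
gripper_force: 51.3
clock: 20.65
position: [0.4367, -0.0761, 0.2486]
ee_rot: [-0.002, -0.028, 1.0, 0.001]
contact_force: [1.3, -0.8, -0.1]
width: 0.0421
gripper_force: 0.0
clock: 21.07
position: [0.4614, 0.0763, 0.3002]
ee_rot: [0.002, -0.027, 1.0, 0.0]
contact_force: [0.5, -0.1, 0.1]
width: 0.0427
gripper_force: 0.0
d [-0.136  0.468  0.122] a [0.    0.003 0.001] pos [0.4614 0.0763 0.3002]
```

```bash
python3 -m jog '[{"dx":-0.08,"dy":0.15,"dz":0.05,"ax":0,"ay":0,"az":0,"grip":0},{"dx":-0.12,"dy":0.3,"dz":0.1,"ax":0,"ay":0,"az":0,"grip":0},{"dx":-0.13,"dy":0.45,"dz":0.15,"ax":0,"ay":0,"az":0,"grip":0},{"dx":-0.13,"dy":0.47,"dz":0.2,"ax":0,"ay":0,"az":0,"grip":0},{"dx":-0.13,"dy":0.47,"dz":0.2,"ax":0,"ay":0,"az":0,"grip":0}]';python3 -m jog '[{"dx":0,"dy":0,"dz":0,"ax":0,"ay":0,"az":0,"grip":0},{"dx":0,"dy":0,"dz":0,"ax":0,"ay":0,"az":0,"grip":0},{"dx":0,"dy":0,"dz":0,"ax":0,"ay":0,"az":0,"grip":0}]';python3 - <<'E'
from h import *
w=weights();cv2.imwrite('pics/w7.png',w['img'][:,:,::-1])
go([.489,.2,.042],PY)
E
```

```text
clock: 21.48
position: [0.4843, 0.1962, 0.2468]
ee_rot: [-0.002, -0.03, 1.0, -0.0]
contact_force: [-0.3, -0.5, -0.1]
width: 0.0427
gripper_force: 0.0
clock: 21.73
position: [0.4864, 0.1929, 0.2502]
ee_rot: [0.001, -0.027, 1.0, 0.0]
contact_force: [-0.1, -0.4, -0.3]
width: 0.0428
gripper_force: 0.0
blue ([0.438, -0.0776], 2802) ([0.447, -0.2036], 1116) ([0.4914, 0.2008], 1375)
yellow ([0.3341, 0.2667], 766) ([0.3949, 0.2637], 803) ([0.4548, 0.2631], 788) ([0.5146, 0.2624], 765)
d [-0.01   0.028  0.832] a [0.    0.001 0.001] pos [0.4864 0.1929 0.2501]
```

View pics/w7.png

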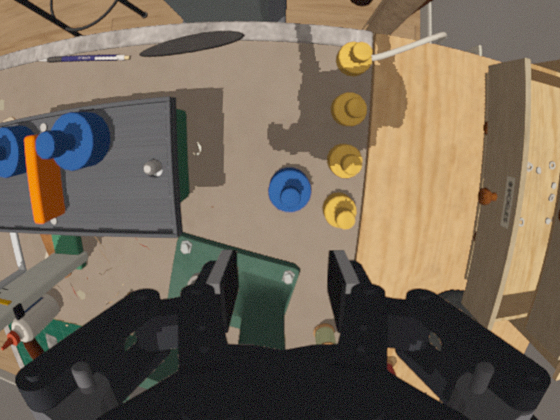

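Two bigs stand upright on the plate at the left, b2 is at (290,189) under the tool, and the smalls stand in a column at right.

```bash
python3 -m jog '[{"dx":-0.016,"dy":0.031,"dz":0.15,"ax":0,"ay":0,"az":0,"grip":0},{"dx":-0.016,"dy":0.031,"dz":0.3,"ax":0,"ay":0,"az":0,"grip":0},{"dx":-0.016,"dy":0.031,"dz":0.45,"ax":0,"ay":0,"az":0,"grip":0},{"dx":-0.016,"dy":0.031,"dz":0.55,"ax":0,"ay":0,"az":0,"grip":0},{"dx":-0.016,"dy":0.031,"dz":0.65,"ax":0,"ay":0,"az":0,"grip":0}]';python3 -m jog '[{"dx":0,"dy":0,"dz":0.1,"ax":0,"ay":0,"az":0,"grip":0},{"dx":0,"dy":0,"dz":0.17,"ax":0,"ay":0,"az":0,"grip":0},{"dx":0,"dy":0,"dz":0.17,"ax":0,"ay":0,"az":0,"grip":0},{"dx":0,"dy":0,"dz":0.17,"ax":0,"ay":0,"az":0,"grip":0}]';python3 -c "
from h import *
go([.4905,.2005,.042],PY)"
```

```text
clock: 22.2
position: [0.4893, 0.2008, 0.0855]
ee_rot: [0.0, -0.027, 1.0, 0.0]
contact_force: [0.3, 0.0, 0.3]
width: 0.0428
gripper_force: 0.0
clock: 22.53
position: [0.4895, 0.2011, 0.0439]
ee_rot: [-0.0, -0.027, 1.0, -0.0]
contact_force: [0.2, -0.7, 0.9]
width: 0.0426
gripper_force: 0.0
d [-0.004 -0.003  0.008] a [-0.    -0.     0.001] pos [0.4895 0.2011 0.0439]
```

```bash
python3 -m jog '[{"dx":0,"dy":0,"dz":0,"ax":0,"ay":0,"az":0,"grip":-1},{"dx":0,"dy":0,"dz":0,"ax":0,"ay":0,"az":0,"grip":-1},{"dx":0,"dy":0,"dz":0,"ax":0,"ay":0,"az":0,"grip":-1},{"dx":0,"dy":0,"dz":0,"ax":0,"ay":0,"az":0,"grip":-1}]' 50;python3 -m jog '[{"dx":0,"dy":0,"dz":-0.15,"ax":0,"ay":0,"az":0,"grip":-1},{"dx":0,"dy":0,"dz":-0.3,"ax":0,"ay":0,"az":0,"grip":-1},{"dx":0,"dy":0,"dz":-0.45,"ax":0,"ay":0,"az":0,"grip":-1},{"dx":0,"dy":0,"dz":-0.6,"ax":0,"ay":0,"az":0,"grip":-1},{"dx":0,"dy":0,"dz":-0.75,"ax":0,"ay":0,"az":0,"grip":-1}]';python3 -m jog '[{"dx":0.1,"dy":-0.13,"dz":-0.13,"ax":0,"ay":0,"az":0,"grip":-1},{"dx":0.1,"dy":-0.28,"dz":-0.2,"ax":0,"ay":0,"az":0,"grip":-1},{"dx":0.1,"dy":-0.43,"dz":-0.2,"ax":0,"ay":0,"az":0,"grip":-1},{"dx":0.1,"dy":-0.58,"dz":-0.2,"ax":0,"ay":0,"az":0,"grip":-1},{"dx":0.1,"dy":-0.73,"dz":-0.2,"ax":0,"ay":0,"az":0,"grip":-1}]';python3 -c "
from h import *
go([*platepos(.028,-.045),.23],PY)"
```

```text
clock: 22.87
position: [0.4909, 0.2018, 0.0458]
ee_rot: [0.002, -0.028, 1.0, 0.0]
contact_force: [0.1, -2.3, 7.2]
width: 0.0199
gripper_force: 49.2
clock: 23.28
position: [0.4881, 0.202, 0.2329]
ee_rot: [-0.001, -0.028, 1.0, 0.0]
contact_force: [2.2, 0.4, -4.8]
width: 0.02
gripper_force: 50.7
clock: 23.7
position: [0.4736, 0.0168, 0.2821]
ee_rot: [0.001, -0.028, 1.0, -0.0]
contact_force: [1.0, -0.4, -4.8]
width: 0.0202
gripper_force: 50.8
d [-0.065 -0.365  0.209] a [-0.     0.001  0.003] pos [0.4736 0.0168 0.2821]
```

```bash
python3 -m jog '[{"dx":-0.065,"dy":-0.15,"dz":0,"ax":0,"ay":0,"az":0,"grip":-1},{"dx":-0.065,"dy":-0.3,"dz":0,"ax":0,"ay":0,"az":0,"grip":-1},{"dx":-0.065,"dy":-0.365,"dz":0.05,"ax":0,"ay":0,"az":0,"grip":-1},{"dx":-0.065,"dy":-0.365,"dz":0.2,"ax":0,"ay":0,"az":0,"grip":-1},{"dx":-0.065,"dy":-0.365,"dz":0.25,"ax":0,"ay":0,"az":0,"grip":-1}]';python3 -m jog '[{"dx":0,"dy":0,"dz":0,"ax":0,"ay":0,"az":0,"grip":-1},{"dx":0,"dy":0,"dz":0,"ax":0,"ay":0,"az":0,"grip":-1},{"dx":0,"dy":0,"dz":0,"ax":0,"ay":0,"az":0,"grip":-1}]';python3 -c "
from h import *
go([*platepos(.028,-.045),.165],PY)"
```

```text
clock: 24.12
position: [0.4929, -0.0724, 0.2149]
ee_rot: [-0.003, -0.026, 1.0, 0.001]
contact_force: [-2.1, 2.2, -6.0]
width: 0.0199
gripper_force: 50.8
clock: 24.37
position: [0.4965, -0.0718, 0.22]
ee_rot: [0.001, -0.028, 1.0, -0.0]
contact_force: [0.5, 0.3, -3.2]
width: 0.0198
gripper_force: 50.8
d [ 0.007 -0.006  0.22 ] a [-0.     0.001  0.002] pos [ 0.4965 -0.0718  0.22  ]
```

```bash
python3 -m jog '[{"dx":0.005,"dy":-0.006,"dz":0.1,"ax":0,"ay":0,"az":0,"grip":-1},{"dx":0.005,"dy":-0.006,"dz":0.17,"ax":0,"ay":0,"az":0,"grip":-1},{"dx":0.005,"dy":-0.006,"dz":0.218,"ax":0,"ay":0,"az":0,"grip":-1},{"dx":0.005,"dy":-0.006,"dz":0.218,"ax":0,"ay":0,"az":0,"grip":-1},{"dx":0.005,"dy":-0.006,"dz":0.218,"ax":0,"ay":0,"az":0,"grip":-1}]';python3 -m jog '[{"dx":0,"dy":0,"dz":0,"ax":0,"ay":0,"az":0,"grip":-0.2},{"dx":0,"dy":0,"dz":0,"ax":0,"ay":0,"az":0,"grip":-0.2},{"dx":0,"dy":0,"dz":0,"ax":0,"ay":0,"az":0,"grip":-0.2},{"dx":0,"dy":0,"dz":-0.15,"ax":0,"ay":0,"az":0,"grip":-0.2},{"dx":0,"dy":0,"dz":-0.3,"ax":0,"ay":0,"az":0,"grip":0}]';python3 -m jog '[{"dx":0,"dy":0,"dz":-0.12,"ax":0,"ay":0,"az":0,"grip":0},{"dx":0.1,"dy":0.15,"dz":-0.2,"ax":0,"ay":0,"az":0,"grip":0},{"dx":0.2,"dy":0.3,"dz":-0.2,"ax":0,"ay":0,"az":0,"grip":0},{"dx":0.23,"dy":0.45,"dz":-0.2,"ax":0,"ay":0,"az":0,"grip":0},{"dx":0.23,"dy":0.6,"dz":-0.2,"ax":0,"ay":0,"az":0,"grip":0}]';python3 -c "
from h import *
go([.455,.24,.25],PY)"
```

```text
clock: 24.78
position: [0.4951, -0.0733, 0.1659]
ee_rot: [0.001, -0.028, 1.0, -0.0]
contact_force: [-1.7, 0.2, 0.6]
width: 0.0197
gripper_force: 51.2
clock: 25.2
position: [0.4933, -0.073, 0.2391]
ee_rot: [-0.002, -0.028, 1.0, 0.001]
contact_force: [1.3, -1.9, -0.0]
width: 0.0422
gripper_force: 0.0
clock: 25.62
position: [0.4272, 0.0718, 0.2912]
ee_rot: [0.002, -0.026, 1.0, -0.0]
contact_force: [1.3, 0.4, -1.0]
width: 0.0426
gripper_force: 0.0
d [-0.146  0.666  0.165] a [-0.     0.002  0.   ] pos [0.4272 0.0718 0.2912]
```

```bash
python3 -m jog '[{"dx":-0.14,"dy":0.15,"dz":0,"ax":0,"ay":0,"az":0,"grip":0},{"dx":-0.14,"dy":0.3,"dz":0,"ax":0,"ay":0,"az":0,"grip":0},{"dx":-0.14,"dy":0.45,"dz":0,"ax":0,"ay":0,"az":0,"grip":0},{"dx":-0.14,"dy":0.6,"dz":0.05,"ax":0,"ay":0,"az":0,"grip":0},{"dx":-0.14,"dy":0.7,"dz":0.15,"ax":0,"ay":0,"az":0,"grip":0}]';python3 -m jog '[{"dx":0,"dy":0,"dz":0,"ax":0,"ay":0,"az":0,"grip":0},{"dx":0,"dy":0,"dz":0,"ax":0,"ay":0,"az":0,"grip":0},{"dx":0,"dy":0,"dz":0,"ax":0,"ay":0,"az":0,"grip":0}]';python3 - <<'E'
from h import *
w=weights();s=shot('side')
h=cv2.cvtColor(s['img'],cv2.COLOR_RGB2HSV);print(cv2.countNonZero(cv2.inRange(h[140:185,262:285],np.array((0,150,100)),np.array((5,255,255)))))
go([.4545,.263,.036],PY)
E
```

```text
clock: 26.03
position: [0.4563, 0.2524, 0.2552]
ee_rot: [0.004, -0.029, 1.0, 0.003]
contact_force: [1.3, -0.1, -0.5]
width: 0.0424
gripper_force: 0.0
clock: 26.28
position: [0.4546, 0.2475, 0.2526]
ee_rot: [0.001, -0.028, 1.0, -0.0]
contact_force: [0.1, -0.1, 0.0]
width: 0.0425
gripper_force: 0.0
blue ([0.4514, -0.0902], 2124) ([0.5469, -0.1979], 308)
yellow ([0.3341, 0.2668], 815) ([0.3946, 0.2642], 877) ([0.4538, 0.2637], 821) ([0.5147, 0.2629], 736)
19
d [0.001 0.064 0.869] a [0.    0.002 0.001] pos [0.4551 0.2469 0.2532]
```

```bash
python3 -m jog '[{"dx":0.002,"dy":0.065,"dz":0.15,"ax":0,"ay":0,"az":0,"grip":0},{"dx":0.002,"dy":0.065,"dz":0.3,"ax":0,"ay":0,"az":0,"grip":0},{"dx":0.002,"dy":0.065,"dz":0.45,"ax":0,"ay":0,"az":0,"grip":0},{"dx":0.002,"dy":0.065,"dz":0.6,"ax":0,"ay":0,"az":0,"grip":0},{"dx":0.002,"dy":0.065,"dz":0.7,"ax":0,"ay":0,"az":0,"grip":0}]';python3 -m jog '[{"dx":0,"dy":0,"dz":0.1,"ax":0,"ay":0,"az":0,"grip":0},{"dx":0,"dy":0,"dz":0.16,"ax":0,"ay":0,"az":0,"grip":0},{"dx":0,"dy":0,"dz":0.16,"ax":0,"ay":0,"az":0,"grip":0},{"dx":0,"dy":0,"dz":0.16,"ax":0,"ay":0,"az":0,"grip":0}]';python3 -c "
from h import *
go([.4543,.2637,.036],PY)
s=shot('side');g=gauge(s);print(g,vplane(s,g[0][:2],.1242),vplane(s,g[1][:2],.135))"
```

```text
clock: 26.8
position: [0.4523, 0.2623, 0.0751]
ee_rot: [-0.001, -0.027, 1.0, -0.0]
contact_force: [0.3, -0.5, 0.3]
width: 0.0426
gripper_force: 0.0
clock: 27.13
position: [0.4536, 0.2631, 0.0372]
ee_rot: [0.0, -0.027, 1.0, 0.0]
contact_force: [0.4, 0.3, 0.6]
width: 0.0423
gripper_force: 0.0
d [-0.003  0.002  0.005] a [-0.     0.     0.001] pos [0.4536 0.2631 0.0372]
[(np.float64(275.05263157894734), np.float64(160.78947368421052), 19), (np.float64(269.46153846153845), np.float64(165.92307692307693), 13)] (np.float64(-0.10037258077075338), np.float64(0.17946217396188446)) (np.float64(-0.09176330524995183), np.float64(0.16338097042444177))
```

```bash
python3 -m jog '[{"dx":-0.002,"dy":0,"dz":0,"ax":0,"ay":0,"az":0,"grip":-1},{"dx":-0.002,"dy":0,"dz":0,"ax":0,"ay":0,"az":0,"grip":-1},{"dx":-0.002,"dy":0,"dz":0,"ax":0,"ay":0,"az":0,"grip":-1},{"dx":-0.002,"dy":0,"dz":0,"ax":0,"ay":0,"az":0,"grip":-1}]' 50;python3 -m jog '[{"dx":0,"dy":0,"dz":-0.15,"ax":0,"ay":0,"az":0,"grip":-1},{"dx":0,"dy":0,"dz":-0.3,"ax":0,"ay":0,"az":0,"grip":-1},{"dx":0,"dy":0,"dz":-0.45,"ax":0,"ay":0,"az":0,"grip":-1},{"dx":0,"dy":0,"dz":-0.6,"ax":0,"ay":0,"az":0,"grip":-1},{"dx":0,"dy":0,"dz":-0.75,"ax":0,"ay":0,"az":0,"grip":-1}]';python3 -m jog '[{"dx":0.05,"dy":-0.13,"dz":-0.13,"ax":0,"ay":0,"az":0,"grip":-1},{"dx":0.05,"dy":-0.28,"dz":-0.15,"ax":0,"ay":0,"az":0,"grip":-1},{"dx":0.05,"dy":-0.43,"dz":-0.15,"ax":0,"ay":0,"az":0,"grip":-1},{"dx":0.05,"dy":-0.58,"dz":-0.15,"ax":0,"ay":0,"az":0,"grip":-1},{"dx":0.05,"dy":-0.73,"dz":-0.15,"ax":0,"ay":0,"az":0,"grip":-1}]';python3 -c "
from h import *
go([*platepos(-.028,.095),.2],PY)"
```

```text
clock: 27.52
position: [0.455, 0.2643, 0.0388]
ee_rot: [0.002, -0.028, 1.0, 0.0]
contact_force: [0.3, -0.9, 6.4]
width: 0.0196
gripper_force: 48.9
clock: 27.93
position: [0.4526, 0.2639, 0.2266]
ee_rot: [0.0, -0.028, 1.0, 0.0]
contact_force: [0.5, -0.3, -2.6]
width: 0.0199
gripper_force: 49.9
clock: 28.35
position: [0.4503, 0.0797, 0.2628]
ee_rot: [0.001, -0.028, 1.0, 0.0]
contact_force: [1.0, 0.3, -2.4]
width: 0.0198
gripper_force: 49.9
d [ 0.078 -0.061  0.251] a [0.    0.001 0.003] pos [0.4503 0.0797 0.2628]
```

```bash
python3 -m jog '[{"dx":0.078,"dy":-0.061,"dz":0.05,"ax":0,"ay":0,"az":0,"grip":-1},{"dx":0.078,"dy":-0.061,"dz":0.15,"ax":0,"ay":0,"az":0,"grip":-1},{"dx":0.078,"dy":-0.061,"dz":0.25,"ax":0,"ay":0,"az":0,"grip":-1},{"dx":0.078,"dy":-0.061,"dz":0.25,"ax":0,"ay":0,"az":0,"grip":-1},{"dx":0.078,"dy":-0.061,"dz":0.25,"ax":0,"ay":0,"az":0,"grip":-1}]';python3 -c "
from h import *
go([*platepos(-.028,.095),.152],PY)"
```

```text
clock: 28.77
position: [0.4312, 0.0648, 0.199]
ee_rot: [-0.001, -0.028, 1.0, 0.0]
contact_force: [0.3, -0.3, -1.5]
width: 0.02
gripper_force: 50.0
d [-0.002 -0.006  0.188] a [ 0.    -0.002  0.002] pos [0.4312 0.0648 0.199 ]
```

```bash
python3 -m jog '[{"dx":0,"dy":-0.006,"dz":0.1,"ax":0,"ay":0,"az":0,"grip":-1},{"dx":0,"dy":-0.006,"dz":0.15,"ax":0,"ay":0,"az":0,"grip":-1},{"dx":0,"dy":-0.006,"dz":0.187,"ax":0,"ay":0,"az":0,"grip":-1},{"dx":0,"dy":-0.006,"dz":0.187,"ax":0,"ay":0,"az":0,"grip":-1},{"dx":0,"dy":-0.006,"dz":0.187,"ax":0,"ay":0,"az":0,"grip":-1}]';python3 -m jog '[{"dx":0,"dy":0,"dz":0,"ax":0,"ay":0,"az":0,"grip":-0.2},{"dx":0,"dy":0,"dz":0,"ax":0,"ay":0,"az":0,"grip":-0.2},{"dx":0,"dy":0,"dz":0,"ax":0,"ay":0,"az":0,"grip":-0.2},{"dx":0,"dy":0,"dz":-0.15,"ax":0,"ay":0,"az":0,"grip":-0.2},{"dx":0,"dy":0,"dz":-0.3,"ax":0,"ay":0,"az":0,"grip":0}]';python3 -m jog '[{"dx":0.05,"dy":0.1,"dz":-0.1,"ax":0,"ay":0,"az":0,"grip":0},{"dx":0.1,"dy":0.25,"dz":-0.1,"ax":0,"ay":0,"az":0,"grip":0},{"dx":0.15,"dy":0.4,"dz":-0.1,"ax":0,"ay":0,"az":0,"grip":0},{"dx":0.18,"dy":0.55,"dz":-0.1,"ax":0,"ay":0,"az":0,"grip":0},{"dx":0.18,"dy":0.7,"dz":-0.1,"ax":0,"ay":0,"az":0,"grip":0}]';python3 -m jog '[{"dx":0,"dy":0.08,"dz":0,"ax":0,"ay":0,"az":0,"grip":0},{"dx":0,"dy":0.08,"dz":0,"ax":0,"ay":0,"az":0,"grip":0},{"dx":0,"dy":0.08,"dz":0,"ax":0,"ay":0,"az":0,"grip":0},{"dx":0,"dy":0.08,"dz":0,"ax":0,"ay":0,"az":0,"grip":0}]';python3 - <<'E'
from h import *
w=weights()
go([.3945,.264,.036],PY)
E
```

```text
clock: 29.18
position: [0.4332, 0.0636, 0.1536]
ee_rot: [0.001, -0.028, 1.0, 0.0]
contact_force: [-1.3, -0.6, 2.6]
width: 0.0201
gripper_force: 50.2
clock: 29.6
position: [0.4308, 0.0633, 0.2272]
ee_rot: [-0.002, -0.028, 1.0, 0.0]
contact_force: [1.6, 1.3, 0.5]
width: 0.0424
gripper_force: 0.0
clock: 30.02
position: [0.376, 0.2368, 0.2538]
ee_rot: [0.001, -0.028, 1.0, 0.0]
contact_force: [0.5, -0.6, 0.3]
width: 0.0425
gripper_force: 0.0
clock: 30.35
position: [0.3767, 0.2549, 0.2527]
ee_rot: [0.0, -0.028, 1.0, -0.0]
contact_force: [-0.3, -0.0, 0.2]
width: 0.0429
gripper_force: 0.0
blue ([0.4839, -0.1892], 450) ([0.482, -0.0914], 1634) ([0.5754, -0.2104], 668)
yellow ([0.333, 0.267], 855) ([0.3932, 0.2641], 795) ([0.4838, -0.0136], 631) ([0.5141, -0.0585], 267) ([0.5168, 0.263], 607)
d [-0.073  0.034  0.867] a [-0.     0.     0.002] pos [0.3767 0.2546 0.2527]
```

```bash
python3 -m jog '[{"dx":-0.071,"dy":0.035,"dz":0.15,"ax":0,"ay":0,"az":0,"grip":0},{"dx":-0.071,"dy":0.035,"dz":0.3,"ax":0,"ay":0,"az":0,"grip":0},{"dx":-0.071,"dy":0.035,"dz":0.45,"ax":0,"ay":0,"az":0,"grip":0},{"dx":-0.071,"dy":0.035,"dz":0.6,"ax":0,"ay":0,"az":0,"grip":0},{"dx":-0.071,"dy":0.035,"dz":0.7,"ax":0,"ay":0,"az":0,"grip":0}]';python3 -m jog '[{"dx":0,"dy":0,"dz":0.1,"ax":0,"ay":0,"az":0,"grip":0},{"dx":0,"dy":0,"dz":0.16,"ax":0,"ay":0,"az":0,"grip":0},{"dx":0,"dy":0,"dz":0.16,"ax":0,"ay":0,"az":0,"grip":0},{"dx":0,"dy":0,"dz":0.16,"ax":0,"ay":0,"az":0,"grip":0}]';python3 -c "
from h import *
go([.3938,.264,.036],PY)"
```

```text
clock: 30.82
position: [0.3926, 0.2629, 0.0749]
ee_rot: [-0.002, -0.027, 1.0, -0.001]
contact_force: [0.5, 0.3, 0.4]
width: 0.0423
gripper_force: 0.0
clock: 31.15
position: [0.394, 0.264, 0.0373]
ee_rot: [-0.001, -0.027, 1.0, -0.0]
contact_force: [0.2, 0.4, 0.8]
width: 0.0431
gripper_force: 0.0
d [ 0.001 -0.     0.005] a [-0.    -0.001  0.001] pos [0.394  0.264  0.0373]
```

```bash
python3 -m jog '[{"dx":0,"dy":0,"dz":0,"ax":0,"ay":0,"az":0,"grip":-1},{"dx":0,"dy":0,"dz":0,"ax":0,"ay":0,"az":0,"grip":-1},{"dx":0,"dy":0,"dz":0,"ax":0,"ay":0,"az":0,"grip":-1},{"dx":0,"dy":0,"dz":0,"ax":0,"ay":0,"az":0,"grip":-1}]' 50;python3 -m jog '[{"dx":0,"dy":0,"dz":-0.15,"ax":0,"ay":0,"az":0,"grip":-1},{"dx":0,"dy":0,"dz":-0.3,"ax":0,"ay":0,"az":0,"grip":-1},{"dx":0,"dy":0,"dz":-0.45,"ax":0,"ay":0,"az":0,"grip":-1},{"dx":0,"dy":0,"dz":-0.6,"ax":0,"ay":0,"az":0,"grip":-1},{"dx":0,"dy":0,"dz":-0.75,"ax":0,"ay":0,"az":0,"grip":-1}]';python3 -m jog '[{"dx":0,"dy":-0.1,"dz":-0.13,"ax":0,"ay":0,"az":0,"grip":-1},{"dx":-0.05,"dy":-0.25,"dz":-0.2,"ax":0,"ay":0,"az":0,"grip":-1},{"dx":-0.1,"dy":-0.4,"dz":-0.2,"ax":0,"ay":0,"az":0,"grip":-1},{"dx":-0.1,"dy":-0.55,"dz":-0.2,"ax":0,"ay":0,"az":0,"grip":-1},{"dx":-0.1,"dy":-0.7,"dz":-0.2,"ax":0,"ay":0,"az":0,"grip":-1}]';python3 -m jog '[{"dx":0,"dy":-0.16,"dz":0,"ax":0,"ay":0,"az":0,"grip":-1},{"dx":0,"dy":-0.32,"dz":0,"ax":0,"ay":0,"az":0,"grip":-1},{"dx":0,"dy":-0.48,"dz":0,"ax":0,"ay":0,"az":0,"grip":-1},{"dx":0,"dy":-0.64,"dz":0,"ax":0,"ay":0,"az":0,"grip":-1},{"dx":0,"dy":-0.8,"dz":0,"ax":0,"ay":0,"az":0,"grip":-1}]';python3 -c "
from h import *
go([*platepos(-.028,-.095),.195],PY)"
```

```text
clock: 31.48
position: [0.3952, 0.2653, 0.0391]
ee_rot: [0.002, -0.028, 1.0, 0.0]
contact_force: [0.5, -2.6, 6.6]
width: 0.0198
gripper_force: 49.2
clock: 31.9
position: [0.393, 0.2651, 0.2271]
ee_rot: [0.0, -0.028, 1.0, 0.0]
contact_force: [0.6, 1.0, -2.6]
width: 0.02
gripper_force: 50.1
clock: 32.32
position: [0.4287, 0.0906, 0.2757]
ee_rot: [0.001, -0.028, 1.0, 0.0]
contact_force: [0.5, 0.7, -1.6]
width: 0.0203
gripper_force: 50.1
clock: 32.73
position: [0.439, -0.1092, 0.2752]
ee_rot: [0.0, -0.028, 1.0, 0.0]
contact_force: [0.8, 0.7, -1.4]
width: 0.0204
gripper_force: 50.1
d [-0.007 -0.069  0.321] a [0.    0.    0.002] pos [ 0.439  -0.1092  0.2752]
```

```bash
python3 -m jog '[{"dx":-0.007,"dy":-0.06,"dz":0.05,"ax":0,"ay":0,"az":0,"grip":-1},{"dx":-0.007,"dy":-0.06,"dz":0.2,"ax":0,"ay":0,"az":0,"grip":-1},{"dx":-0.007,"dy":-0.06,"dz":0.3,"ax":0,"ay":0,"az":0,"grip":-1},{"dx":-0.007,"dy":-0.06,"dz":0.3,"ax":0,"ay":0,"az":0,"grip":-1},{"dx":-0.007,"dy":-0.06,"dz":0.3,"ax":0,"ay":0,"az":0,"grip":-1}]';python3 -c "
from h import *
go([*platepos(-.028,-.095),.147],PY)"
```

```text
clock: 33.15
position: [0.4412, -0.1221, 0.1993]
ee_rot: [-0.001, -0.028, 1.0, 0.001]
contact_force: [0.0, -0.6, -2.2]
width: 0.0197
gripper_force: 50.1
d [-0.002 -0.017  0.209] a [ 0.001 -0.002  0.002] pos [ 0.4412 -0.1221  0.1993]
```

```bash
python3 -m jog '[{"dx":-0.002,"dy":-0.017,"dz":0.1,"ax":0,"ay":0,"az":0,"grip":-1},{"dx":-0.002,"dy":-0.017,"dz":0.17,"ax":0,"ay":0,"az":0,"grip":-1},{"dx":-0.002,"dy":-0.017,"dz":0.208,"ax":0,"ay":0,"az":0,"grip":-1},{"dx":-0.002,"dy":-0.017,"dz":0.208,"ax":0,"ay":0,"az":0,"grip":-1},{"dx":-0.002,"dy":-0.017,"dz":0.208,"ax":0,"ay":0,"az":0,"grip":-1}]';python3 -m jog '[{"dx":0,"dy":0,"dz":0,"ax":0,"ay":0,"az":0,"grip":-0.2},{"dx":0,"dy":0,"dz":0,"ax":0,"ay":0,"az":0,"grip":-0.2},{"dx":0,"dy":0,"dz":0,"ax":0,"ay":0,"az":0,"grip":-0.2},{"dx":0,"dy":0,"dz":-0.15,"ax":0,"ay":0,"az":0,"grip":-0.2},{"dx":0,"dy":0,"dz":-0.3,"ax":0,"ay":0,"az":0,"grip":0}]';python3 -m jog '[{"dx":0,"dy":0.1,"dz":-0.13,"ax":0,"ay":0,"az":0,"grip":0},{"dx":0.05,"dy":0.25,"dz":-0.15,"ax":0,"ay":0,"az":0,"grip":0},{"dx":0.1,"dy":0.4,"dz":-0.15,"ax":0,"ay":0,"az":0,"grip":0},{"dx":0.15,"dy":0.55,"dz":-0.15,"ax":0,"ay":0,"az":0,"grip":0},{"dx":0.15,"dy":0.7,"dz":-0.15,"ax":0,"ay":0,"az":0,"grip":0}]';python3 -m jog '[{"dx":0.1,"dy":0.16,"dz":0,"ax":0,"ay":0,"az":0,"grip":0},{"dx":0.2,"dy":0.3,"dz":0,"ax":0,"ay":0,"az":0,"grip":0},{"dx":0.2,"dy":0.45,"dz":0,"ax":0,"ay":0,"az":0,"grip":0},{"dx":0.2,"dy":0.6,"dz":0,"ax":0,"ay":0,"az":0,"grip":0},{"dx":0.2,"dy":0.75,"dz":0,"ax":0,"ay":0,"az":0,"grip":0}]';python3 -m jog '[{"dx":0,"dy":0.1,"dz":0,"ax":0,"ay":0,"az":0,"grip":0},{"dx":0,"dy":0.1,"dz":0,"ax":0,"ay":0,"az":0,"grip":0},{"dx":0,"dy":0.1,"dz":0,"ax":0,"ay":0,"az":0,"grip":0}]';python3 - <<'E'
from h import *
w=weights()
go([.334,.267,.036],PY)
s=shot('side');
try:
    g=gauge(s);print(g,vplane(s,g[0][:2],.1242))
except Exception as e:print(e)
E
```

```text
clock: 33.57
position: [0.4439, -0.1269, 0.1494]
ee_rot: [0.001, -0.028, 1.0, -0.0]
contact_force: [-0.6, -0.2, -0.2]
width: 0.0197
gripper_force: 50.3
clock: 33.98
position: [0.4415, -0.1262, 0.2228]
ee_rot: [-0.002, -0.028, 1.0, 0.001]
contact_force: [0.8, 0.1, 0.1]
width: 0.0426
gripper_force: 0.0
clock: 34.4
position: [0.3934, 0.0469, 0.2616]
ee_rot: [0.0, -0.027, 1.0, -0.0]
contact_force: [0.0, 0.3, 0.9]
width: 0.0426
gripper_force: 0.0
clock: 34.82
position: [0.3346, 0.2321, 0.2617]
ee_rot: [0.001, -0.028, 1.0, 0.001]
contact_force: [1.1, -0.0, 0.7]
width: 0.0424
gripper_force: 0.0
clock: 35.07
position: [0.3339, 0.2561, 0.2609]
ee_rot: [0.0, -0.029, 1.0, -0.0]
contact_force: [-0.3, -0.1, -0.7]
width: 0.043
gripper_force: 0.0
blue ([0.4981, -0.1949], 861) ([0.4951, -0.0807], 1481) ([0.5921, -0.2134], 860)
yellow ([0.3319, 0.267], 787) ([0.4951, -0.0071], 526) ([0.5322, -0.0482], 224) ([0.5089, 0.2627], 358) ([0.5374, 0.264], 155)
d [-0.003  0.048  0.899] a [-0.     0.     0.003] pos [0.3339 0.255  0.2608]
[(np.float64(274.88235294117646), np.float64(163.47058823529412), 17), (np.float64(270.1875), np.float64(164.5), 16)] (np.float64(-0.09952565968086197), np.float64(0.1703586431936408))
```

```bash
python3 -m jog '[{"dx":0,"dy":0.047,"dz":0.15,"ax":0,"ay":0,"az":0,"grip":0},{"dx":0,"dy":0.047,"dz":0.3,"ax":0,"ay":0,"az":0,"grip":0},{"dx":0,"dy":0.047,"dz":0.45,"ax":0,"ay":0,"az":0,"grip":0},{"dx":0,"dy":0.047,"dz":0.6,"ax":0,"ay":0,"az":0,"grip":0},{"dx":0,"dy":0.047,"dz":0.7,"ax":0,"ay":0,"az":0,"grip":0}]';python3 -m jog '[{"dx":0,"dy":0,"dz":0.1,"ax":0,"ay":0,"az":0,"grip":0},{"dx":0,"dy":0,"dz":0.19,"ax":0,"ay":0,"az":0,"grip":0},{"dx":0,"dy":0,"dz":0.19,"ax":0,"ay":0,"az":0,"grip":0},{"dx":0,"dy":0,"dz":0.19,"ax":0,"ay":0,"az":0,"grip":0}]';python3 -c "
from h import *
go([.333,.267,.036],PY)"
```

```text
clock: 35.58
position: [0.3322, 0.2644, 0.0832]
ee_rot: [-0.001, -0.027, 1.0, -0.001]
contact_force: [-0.1, -0.6, 0.1]
width: 0.0425
gripper_force: 0.0
clock: 35.92
position: [0.3333, 0.2654, 0.0378]
ee_rot: [-0.001, -0.027, 1.0, -0.001]
contact_force: [0.5, 0.1, 1.0]
width: 0.0426
gripper_force: 0.0
d [0.001 0.006 0.007] a [-0.001 -0.001  0.001] pos [0.3333 0.2654 0.0378]
```

```bash
python3 -m jog '[{"dx":0,"dy":0.003,"dz":0,"ax":0,"ay":0,"az":0,"grip":-1},{"dx":0,"dy":0.003,"dz":0,"ax":0,"ay":0,"az":0,"grip":-1},{"dx":0,"dy":0.003,"dz":0,"ax":0,"ay":0,"az":0,"grip":-1},{"dx":0,"dy":0.003,"dz":0,"ax":0,"ay":0,"az":0,"grip":-1}]' 50;python3 -m jog '[{"dx":0,"dy":0,"dz":-0.15,"ax":0,"ay":0,"az":0,"grip":-1},{"dx":0,"dy":0,"dz":-0.3,"ax":0,"ay":0,"az":0,"grip":-1},{"dx":0,"dy":0,"dz":-0.45,"ax":0,"ay":0,"az":0,"grip":-1},{"dx":0,"dy":0,"dz":-0.6,"ax":0,"ay":0,"az":0,"grip":-1},{"dx":0,"dy":0,"dz":-0.75,"ax":0,"ay":0,"az":0,"grip":-1}]';python3 -m jog '[{"dx":0,"dy":-0.1,"dz":-0.13,"ax":0,"ay":0,"az":0,"grip":-1},{"dx":-0.05,"dy":-0.25,"dz":-0.2,"ax":0,"ay":0,"az":0,"grip":-1},{"dx":-0.1,"dy":-0.4,"dz":-0.2,"ax":0,"ay":0,"az":0,"grip":-1},{"dx":-0.16,"dy":-0.55,"dz":-0.2,"ax":0,"ay":0,"az":0,"grip":-1},{"dx":-0.22,"dy":-0.7,"dz":-0.2,"ax":0,"ay":0,"az":0,"grip":-1}]';python3 -m jog '[{"dx":-0.05,"dy":-0.16,"dz":0,"ax":0,"ay":0,"az":0,"grip":-1},{"dx":-0.1,"dy":-0.3,"dz":0,"ax":0,"ay":0,"az":0,"grip":-1},{"dx":-0.16,"dy":-0.44,"dz":0,"ax":0,"ay":0,"az":0,"grip":-1},{"dx":-0.22,"dy":-0.58,"dz":0,"ax":0,"ay":0,"az":0,"grip":-1},{"dx":-0.28,"dy":-0.72,"dz":0,"ax":0,"ay":0,"az":0,"grip":-1}]';python3 -m jog '[{"dx":0,"dy":0,"dz":0,"ax":0,"ay":0,"az":0,"grip":-1},{"dx":0,"dy":0,"dz":0,"ax":0,"ay":0,"az":0,"grip":-1}]';python3 -c "
from h import *
go([*platepos(.028,-.095),.195],PY)"
```

```text
clock: 36.25
position: [0.3349, 0.2679, 0.0397]
ee_rot: [0.002, -0.028, 1.0, 0.001]
contact_force: [-0.2, -2.7, 7.0]
width: 0.02
gripper_force: 49.2
clock: 36.67
position: [0.3327, 0.2674, 0.228]
ee_rot: [0.0, -0.028, 1.0, 0.0]
contact_force: [1.1, 0.2, -1.1]
width: 0.0198
gripper_force: 50.1
clock: 37.08
position: [0.3979, 0.0946, 0.2769]
ee_rot: [0.002, -0.028, 1.0, 0.0]
contact_force: [0.3, 0.6, -2.3]
width: 0.0198
gripper_force: 50.1
clock: 37.5
position: [0.4779, -0.0815, 0.2761]
ee_rot: [0.001, -0.028, 1.0, 0.0]
contact_force: [0.4, 1.4, -1.3]
width: 0.0198
gripper_force: 50.1
clock: 37.67
position: [0.4782, -0.0814, 0.2754]
ee_rot: [-0.0, -0.026, 1.0, 0.0]
contact_force: [0.7, 1.1, -2.3]
width: 0.02
gripper_force: 50.2
d [-0.069 -0.172  0.321] a [ 0. -0. -0.] pos [ 0.4782 -0.0814  0.2754]
```

```bash
python3 -m jog '[{"dx":-0.069,"dy":-0.15,"dz":0,"ax":0,"ay":0,"az":0,"grip":-1},{"dx":-0.069,"dy":-0.172,"dz":0.1,"ax":0,"ay":0,"az":0,"grip":-1},{"dx":-0.069,"dy":-0.172,"dz":0.25,"ax":0,"ay":0,"az":0,"grip":-1},{"dx":-0.069,"dy":-0.172,"dz":0.32,"ax":0,"ay":0,"az":0,"grip":-1},{"dx":-0.069,"dy":-0.172,"dz":0.32,"ax":0,"ay":0,"az":0,"grip":-1}]';python3 -m jog '[{"dx":0,"dy":0,"dz":0,"ax":0,"ay":0,"az":0,"grip":-1},{"dx":0,"dy":0,"dz":0,"ax":0,"ay":0,"az":0,"grip":-1}]';python3 -c "
from h import *
go([*platepos(.028,-.095),.142],PY)"
```

```text
clock: 38.08
position: [0.4936, -0.1192, 0.1916]
ee_rot: [-0.005, -0.028, 1.0, 0.002]
contact_force: [-0.7, 0.4, -1.5]
width: 0.0198
gripper_force: 50.3
clock: 38.25
position: [0.4984, -0.1213, 0.1973]
ee_rot: [0.001, -0.028, 1.0, -0.0]
contact_force: [-0.1, 1.4, -1.7]
width: 0.0197
gripper_force: 50.4
d [ 0.004 -0.008  0.221] a [-0.001  0.002  0.003] pos [ 0.4984 -0.1213  0.1973]
```

Lower, release, rise, and back off toward the left front for a look.

```bash
python3 -m jog '[{"dx":0.003,"dy":-0.008,"dz":0.1,"ax":0,"ay":0,"az":0,"grip":-1},{"dx":0.003,"dy":-0.008,"dz":0.18,"ax":0,"ay":0,"az":0,"grip":-1},{"dx":0.003,"dy":-0.008,"dz":0.22,"ax":0,"ay":0,"az":0,"grip":-1},{"dx":0.003,"dy":-0.008,"dz":0.22,"ax":0,"ay":0,"az":0,"grip":-1},{"dx":0.003,"dy":-0.008,"dz":0.22,"ax":0,"ay":0,"az":0,"grip":-1}]';python3 -m jog '[{"dx":0,"dy":0,"dz":0,"ax":0,"ay":0,"az":0,"grip":-0.2},{"dx":0,"dy":0,"dz":0,"ax":0,"ay":0,"az":0,"grip":-0.2},{"dx":0,"dy":0,"dz":0,"ax":0,"ay":0,"az":0,"grip":-0.2},{"dx":0,"dy":0,"dz":-0.15,"ax":0,"ay":0,"az":0,"grip":-0.2},{"dx":0,"dy":0,"dz":-0.3,"ax":0,"ay":0,"az":0,"grip":-0.2}]';python3 -m jog '[{"dx":0,"dy":0,"dz":-0.15,"ax":0,"ay":0,"az":0,"grip":0},{"dx":0.1,"dy":0.1,"dz":-0.3,"ax":0,"ay":0,"az":0,"grip":0},{"dx":0.25,"dy":0.2,"dz":-0.35,"ax":0,"ay":0,"az":0,"grip":0},{"dx":0.4,"dy":0.3,"dz":-0.35,"ax":0,"ay":0,"az":0,"grip":0},{"dx":0.5,"dy":0.4,"dz":-0.35,"ax":0,"ay":0,"az":0,"grip":0}]';python3 -m jog '[{"dx":0.03,"dy":0.16,"dz":0,"ax":0,"ay":0,"az":0,"grip":0},{"dx":0.03,"dy":0.32,"dz":0,"ax":0,"ay":0,"az":0,"grip":0},{"dx":0.03,"dy":0.48,"dz":0,"ax":0,"ay":0,"az":0,"grip":0},{"dx":0.03,"dy":0.64,"dz":0,"ax":0,"ay":0,"az":0,"grip":0},{"dx":0.03,"dy":0.8,"dz":0,"ax":0,"ay":0,"az":0,"grip":0}]';python3 -m jog '[{"dx":0,"dy":0.16,"dz":0,"ax":0,"ay":0,"az":0,"grip":0},{"dx":0,"dy":0.32,"dz":0,"ax":0,"ay":0,"az":0,"grip":0},{"dx":0,"dy":0.32,"dz":0,"ax":0,"ay":0,"az":0,"grip":0},{"dx":0,"dy":0.32,"dz":0,"ax":0,"ay":0,"az":0,"grip":0},{"dx":0,"dy":0.32,"dz":0,"ax":0,"ay":0,"az":0,"grip":0}]';python3 - <<'E'
from h import *
w=wshot();s=shot('side');t=shot('top');g=gauge(s);print(g,vplane(s,g[0][:2],.1242),manip.get_state()['position'])
np.save('fin.npy',[s,t,w],allow_pickle=True)
a=cv2.resize(s['img'][120:290,230:360,::-1],(390,510),interpolation=2);b=cv2.resize(s['img'][140:180,256:288,::-1],(408,510),interpolation=2)
cv2.imwrite('pics/f.png',np.hstack([a,b]))
E
```

```text
clock: 38.67
position: [0.4971, -0.1236, 0.1418]
ee_rot: [0.0, -0.028, 1.0, 0.0]
contact_force: [-1.4, 0.3, 1.0]
width: 0.02
gripper_force: 50.7
clock: 39.08
position: [0.4955, -0.1233, 0.215]
ee_rot: [-0.002, -0.028, 1.0, 0.001]
contact_force: [1.2, -0.6, 0.2]
width: 0.0344
gripper_force: 0.0
clock: 39.5
position: [0.3737, -0.0371, 0.3047]
ee_rot: [0.002, -0.027, 1.0, -0.001]
contact_force: [0.1, 1.7, 0.6]
width: 0.0424
gripper_force: 0.0
clock: 39.92
position: [0.3551, 0.1639, 0.3039]
ee_rot: [0.001, -0.028, 1.0, 0.0]
contact_force: [1.4, 0.1, 0.1]
width: 0.0431
gripper_force: 0.0
clock: 40.33
position: [0.3511, 0.2417, 0.303]
ee_rot: [0.0, -0.028, 1.0, -0.0]
contact_force: [0.3, -0.7, -0.8]
width: 0.043
gripper_force: 0.0
[(np.float64(nan), np.float64(nan), 0), (np.float64(nan), np.float64(nan), 0)] (np.float64(nan), np.float64(nan)) [0.35150944 0.24068034 0.30302993]h.py:74: RuntimeWarning: Mean of empty slice.
  m=cv2.inRange(h,np.array(lo),np.array(hi))[b[1]:b[3],b[0]:b[2]];y,x=np.nonzero(m);ms.append((x.mean()+b[0],y.mean()+b[1],len(x)))
  ret = ret.dtype.type(ret / rcount)
```

View pics/f.png

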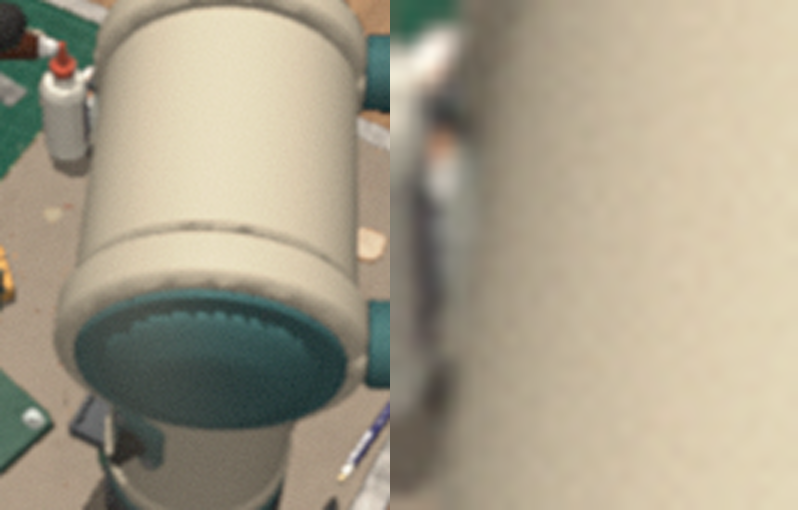

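The arm link hides the gauge in the side view, so I'll look at the column with the wrist camera, tilted forward.

```bash
python3 -m jog '[{"dx":0.05,"dy":-0.15,"dz":-0.05,"ax":0,"ay":0,"az":0,"grip":0},{"dx":0.1,"dy":-0.3,"dz":-0.1,"ax":0,"ay":0,"az":0,"grip":0},{"dx":0.1,"dy":-0.45,"dz":-0.1,"ax":0,"ay":0,"az":0,"grip":0},{"dx":0.1,"dy":-0.6,"dz":-0.1,"ax":0,"ay":0,"az":0,"grip":0},{"dx":0.1,"dy":-0.75,"dz":-0.1,"ax":0,"ay":0,"az":0,"grip":0}]';python3 -m jog '[{"dx":0,"dy":-0.16,"dz":0,"ax":0,"ay":-0.08,"az":0,"grip":0},{"dx":0,"dy":-0.32,"dz":0,"ax":0,"ay":-0.16,"az":0,"grip":0},{"dx":0,"dy":-0.48,"dz":0,"ax":0,"ay":-0.24,"az":0,"grip":0},{"dx":0,"dy":-0.64,"dz":0,"ax":0,"ay":-0.32,"az":0,"grip":0},{"dx":0,"dy":-0.68,"dz":0,"ax":0,"ay":-0.4,"az":0,"grip":0}]';python3 -m jog '[{"dx":0,"dy":0,"dz":0,"ax":0,"ay":0,"az":0,"grip":0},{"dx":0,"dy":0,"dz":0,"ax":0,"ay":0,"az":0,"grip":0},{"dx":0,"dy":0,"dz":0,"ax":0,"ay":0,"az":0,"grip":0},{"dx":0,"dy":0,"dz":0,"ax":0,"ay":0,"az":0,"grip":0}]';python3 - <<'E'
from h import *
w=wshot();np.save('w8.npy',w,allow_pickle=True)
p=wproj(w,[*platepos(.135,-.1),.164]);print(p);u,v=np.clip(p.astype(int),40,[520,380])
a=cv2.resize(w['img'][:,:,::-1],(440,330));b=cv2.resize(w['img'][v-40:v+40,u-40:u+40,::-1],(330,330),interpolation=2)
cv2.imwrite('pics/g.png',np.hstack([a,b]))
E
```

```text
clock: 40.9
position: [0.3359, 0.0509, 0.3284]
ee_rot: [0.001, -0.027, 1.0, -0.0]
contact_force: [1.7, -0.5, 0.5]
width: 0.0426
gripper_force: 0.0
clock: 41.32
position: [0.3434, -0.0868, 0.3267]
ee_rot: [0.212, -0.027, 0.977, 0.014]
contact_force: [-0.5, -0.1, -0.4]
width: 0.0424
gripper_force: 0.0
clock: 41.65
position: [0.3447, -0.0839, 0.3263]
ee_rot: [0.21, -0.03, 0.977, 0.016]
contact_force: [-0.3, 0.1, 0.5]
width: 0.0427
gripper_force: 0.0
[240.49039195 299.73695019]
```

View pics/g.png

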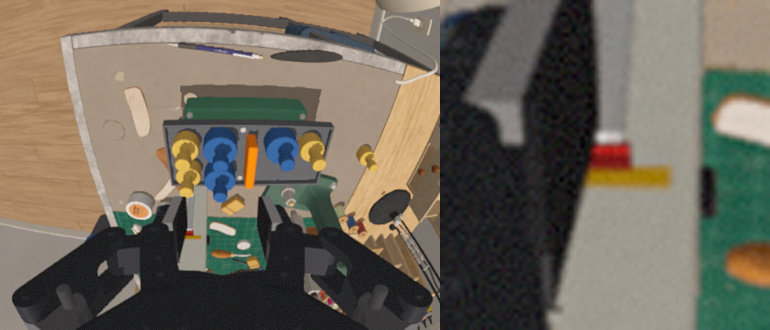

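The tilted wrist view shows all six weights upright on the plate, with one small left on the bench. In the crop, whose rows increase with height, the red pointer is at rows 146–168 next to the yellow band at rows 167–188.

Run:
```python
from h import *
w=np.load('w8.npy',allow_pickle=True).item()
def vp(p,xo):
    a=wplane(w,p,0.);o=w['C'][:3,3];d=a-o;n=np.array([*ex,0]);c=np.array([*(PC+ex*xo),0]);X=o+d*(n@(c-o))/(n@d);return ((X[:2]-PC)@ey).round(4),X[2].round(4)
f=lambda x,y:(200+(x-440)/4.125-.4,259+y/4.125-.4)
for y in(167,177,188):print('yel',y,vp(f(645,y),.135))
for y in(132,146,157,168):print('red',y,[vp(f(610,y),x) for x in(.115,.1242,.13,.134)])
print('col edges',vp(f(700,177),.135))
h=cv2.cvtColor(w['img'],cv2.COLOR_RGB2HSV)
for u in(239,242,250):print(u,[(v,h[v,u].tolist()) for v in range(290,308)])
```

```text
yel 167 (np.float64(-0.0876), np.float64(0.1627))
yel 177 (np.float64(-0.0874), np.float64(0.1669))
yel 188 (np.float64(-0.0872), np.float64(0.1715))
red 132 [(np.float64(-0.098), np.float64(0.1628)), (np.float64(-0.0992), np.float64(0.1559)), (np.float64(-0.0999), np.float64(0.1515)), (np.float64(-0.1005), np.float64(0.1485))]
red 146 [(np.float64(-0.0976), np.float64(0.1686)), (np.float64(-0.0988), np.float64(0.1618)), (np.float64(-0.0995), np.float64(0.1575)), (np.float64(-0.1001), np.float64(0.1546))]
red 157 [(np.float64(-0.0973), np.float64(0.173)), (np.float64(-0.0985), np.float64(0.1664)), (np.float64(-0.0992), np.float64(0.1622)), (np.float64(-0.0998), np.float64(0.1593))]
red 168 [(np.float64(-0.097), np.float64(0.1775)), (np.float64(-0.0982), np.float64(0.1709)), (np.float64(-0.0989), np.float64(0.1668)), (np.float64(-0.0995), np.float64(0.164))]
col edges (np.float64(-0.0688), np.float64(0.1667))
239 [(290, [18, 9, 149]), (291, [23, 5, 196]), (292, [21, 8, 212]), (293, [8, 29, 173]), (294, [2, 159, 159]), (295, [0, 218, 187]), (296, [0, 212, 148]), (297, [1, 214, 123]), (
[... 332 characters left out ...]
]), (295, [2, 215, 187]), (296, [0, 206, 151]), (297, [1, 209, 123]), (298, [0, 203, 127]), (299, [7, 216, 130]), (300, [18, 237, 144]), (301, [22, 231, 159]), (302, [23, 226, 165]), (303, [21, 190, 164]), (304, [19, 91, 165]), (305, [20, 38, 159]), (306, [25, 18, 160]), (307, [26, 23, 156])]
250 [(290, [22, 30, 160]), (291, [24, 26, 159]), (292, [19, 27, 159]), (293, [23, 28, 156]), (294, [22, 29, 158]), (295, [24, 22, 160]), (296, [24, 23, 155]), (297, [23, 21, 158]), (298, [20, 29, 158]), (299, [20, 118, 158]), (300, [23, 219, 157]), (301, [23, 255, 157]), (302, [22, 238, 161]), (303, [21, 201, 165]), (304, [20, 111, 161]), (305, [19, 43, 161]), (306, [19, 22, 161]), (307, [21, 23, 158])]
```

Run:
```python
from h import *
s=shot('side');t=shot('top')
h=cv2.cvtColor(s['img'],cv2.COLOR_RGB2HSV)
m=cv2.inRange(h,np.array((0,150,100)),np.array((5,255,255)));y,x=np.nonzero(m[140:190,258:290]);print('side red',len(x),x.mean()+258 if len(x) else 0,y.mean()+140 if len(x) else 0)
w=np.load('w8.npy',allow_pickle=True).item();hw=cv2.cvtColor(w['img'],cv2.COLOR_RGB2HSV)
def cen(m,b):
    y,x=np.nonzero(m[b[1]:b[3],b[0]:b[2]]);return np.array([x.mean()+b[0],y.mean()+b[1]]),len(x)
r,_=cen(cv2.inRange(hw,np.array((0,150,90)),np.array((5,255,255))),(230,285,265,310))
yb,_=cen(cv2.inRange(hw,np.array((16,120,90)),np.array((26,255,255))),(230,285,265,310));print(r,yb)
print('band',tri2([wray(w,(245,yb[1])),ray(s,(270.87,163.74))]))
if len(x): print('red',tri2([wray(w,r),ray(s,(x.mean()+258,y.mean()+140))]))
```

```text
side red 15 274.6 164.6
[241.025 295.925] [245.44047619 301.46428571]
band (array([ 0.60151969, -0.11667066,  0.16973645]), np.float64(0.0009122649965906524))
red (array([ 0.59425523, -0.12212565,  0.16553987]), np.float64(0.000739359645956411))
```

Run:
```python
from h import *
t,s=np.load('ts.npy',allow_pickle=True)
im=cv2.imread('pics/side0.png');h=cv2.cvtColor(im,cv2.COLOR_BGR2HSV)
m=cv2.inRange(h,np.array((14,90,70)),np.array((28,255,255)))[150:175,262:285]
for i,r in enumerate(m):
    if r.any():print(i+150,(np.nonzero(r)[0]+262).tolist())
for z in(.160,.164,.168,.172):print(z,[proj(s,np.array([*platepos(.135,y),z])).round(1).tolist() for y in(-.07,-.08,-.1,-.12,-.13)])
print('ptr',[proj(s,np.array([*platepos(.1242,-.1),z])).round(1).tolist() for z in(.22,.21,.168,.164)])
w=np.load('w8.npy',allow_pickle=True).item();hw=cv2.cvtColor(w['img'],cv2.COLOR_RGB2HSV)
print('wrist band u extent',[u for u in range(225,275) if 14<=hw[302,u,0]<=28 and hw[302,u,1]>110])
print('wrist band proj',[wproj(w,[*platepos(.135,y),.167]).round(1).tolist() for y in(-.07,-.08,-.1,-.12)])
```

```text
159 [273, 274]
160 [273, 274]
161 [272, 273, 274]
162 [271, 272, 273]
163 [271, 272]
164 [270, 271, 272]
165 [269, 270, 271]
166 [269, 270]
167 [268, 269]
168 [268, 269]
169 [268]
0.16 [[265.3, 173.0], [267.2, 170.2], [271.0, 164.5], [274.8, 158.9], [276.7, 156.2]]
0.164 [[265.2, 172.0], [267.2, 169.1], [271.0, 163.4], [274.8, 157.9], [276.7, 155.1]]
0.168 [[265.2, 171.0], [267.2, 168.1], [271.0, 162.4], [274.8, 156.8], [276.7, 154.0]]
0.172 [[265.2, 169.9], [267.1, 167.0], [271.0, 161.3], [274.8, 155.7], [276.7, 153.0]]
ptr [[275.0, 149.6], [275.0, 152.4], [275.0, 164.0], [275.0, 165.0]]
wrist band u extent [234, 235, 236, 237, 238, 239, 240, 241, 242, 243, 244, 245, 246, 247, 248, 249, 250, 251, 252, 253, 254, 255]
wrist band proj [[261.7, 301.7], [254.6, 301.6], [240.4, 301.5], [226.2, 301.2]]
```

Run:
```python
from h import *
t,s=np.load('ts.npy',allow_pickle=True)
w=np.load('w8.npy',allow_pickle=True).item()
loc=lambda X:(((X[:2]-PC)@ex).round(4),((X[:2]-PC)@ey).round(4),X[2].round(4))
for n,p,q in(('band',(240.4,301.5),(271.1,163.4)),('red',(241.0,295.9),(274.6,164.6)),('red+',(241.0,295.9),(274.8,164.2))):
    X,e=tri2([wray(w,p),ray(s,q)]);print(n,loc(X),round(e,4))
```

```text
band (np.float64(0.1344), np.float64(-0.0993), np.float64(0.1666)) 0.0009
red (np.float64(0.1246), np.float64(-0.0988), np.float64(0.1655)) 0.0007
red+ (np.float64(0.1241), np.float64(-0.0991), np.float64(0.1662)) 0.0012
```

```bash
python3 -c "
from rig import manip
print(manip.sign_off())"
```

```text
the job is handed in; nothing more can be done
None
```

The job is handed in: the plate is on both dowels with three big and three small weights upright on it, the pointer measures about 1 mm below the middle of the yellow band (limit 4 mm), and the spare small weight was still standing on the bench in the last view.

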